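# Stop the router table, clear it and reset the stop

### The arm

A 6-joint arm with a two-finger parallel gripper is mounted at the origin on the work surface. World frame = base frame: x ahead of the robot, y to its left, z up, the work surface at z = 0. Lengths are in m, angles in degrees, forces in N, time in s.
With the tool pointing down it reaches from about 0.25 to 0.8 m from the base axis. Payload 8.5 kg.
Tool frame: the origin (TCP) lies midway between the tips of the shut fingers; the grasp point (between the pads) lies 19 mm behind it; z points along the fingers, y is the direction in which the jaws open and shut (so a half turn about z gives the same grasp; the last joint's range is limited). The gripper opens to 85 mm and grips with 20 to 120 N. Pads are 22 mm wide; open, the fingers measure 114 mm over their backs; the gripper's body (76 mm by 85 mm) begins 54 mm behind the grasp point. The pads swing forward as they close: fully open they stand 13 mm farther back than shut.
Start: joints at [70.646, 13.648, -0.773, 75.585, 0, 90], TCP at [0.174, 0.495, 0.231] pointing down, gripper open.
Joint ranges: [-152.45, 152.45], [-59.26, 108.67], [-65.41, 83.53], [-104.44, 129.93], [-82.83, 76.93], [-180, 180]. Speed limits (degrees/s): [127.2, 127.2, 159.86, 180, 180, 180].

### API

Orientations are given as [roll, pitch, yaw] about the fixed x, y, z axes, in that order (R = Rz(yaw) Ry(pitch) Rx(roll)).
In Python, from workcell import robot gives the robot as it stands. The module is installed in compiled form; this text tells all that it offers.
- The arm moves only by the tool send_rows, never from a script. Its argument "targets" is a list of rows, each an object with "slide": the shift along the tool's x, y, z in m, a list of three; "turn": the turn, a rotation vector about the tool's x, y, z in degrees, a list of three. In form: [{"slide": [dx, dy, dz], "turn": [rx, ry, rz]}, ...]. A call has 1 to 12 rows; each row is the pose to reach, as a shift and turn from the pose measured when the call began, along the tool's axes at that moment; what a row does not reach only later rows make up. A row lasts 1/12 s, in which the tool goes at most 41.7 mm and 7.16 degrees, less where a joint would pass 70% of its speed; a pose out of reach is approached as far as the arm can. A call with a gripper value outside its range is refused whole. "grip" is the opening in per cent of the stroke, from 0 (shut) to 100 (fully open), set as the call begins (left out, the last holds). The fingers move at their own pace and stop on an object; "force" is the grip in N (left out, the last holds). Time passes only in rows, so rows that repeat a pose let the fingers close. It gives the time, the measured TCP pose, the force and the opening at its end, in the units of the state.
- robot.state(): the state, without advancing time (a new reading comes with each control period).
- robot.grab_frame(name): name is "scene" or "top" or "wrist"; returns the picture (384x512x3 uint8, red, green, blue); there is no depth.
- robot.get_calibration(name): a dict with "mtx" (3x3 intrinsics, pixels), "k1" (the pictures are not rectified: a ray, as slopes to the right and down, at radius r is drawn at 1 + k1 r^2 times it, then the intrinsics apply), "cam_to_world" (4x4, takes a point from camera to world coordinates); the wrist camera has in their place "tool_from_camera" (4x4, takes a point from camera to tool coordinates, whose origin is the TCP and whose axes are the flange's). Camera axes: x right, y down, z forward; pixel columns grow to the right and rows downward; lengths in m; the calibration is good to about 2 mm. A picture is of the moment at which its call begins: read the wrist's pose just before it. get_calibration takes no time and is no camera call.
- robot.close_job(): hands the job in, once; it reports no verdict.
The state is a dict: "time_s": time; "q": joint angles; "joint_velocities": joint speeds; "tau": joint torques, N m; "tool_pos": TCP position; "eef_rot": TCP orientation; "force": force on the tool from outside, world axes, zero at the start; "torque": the same for the moment, N m; "opening": opening from 0.0 (shut) to 1.0 (fully open).
Only numpy, scipy, OpenCV 4.12 (cv2) and the standard library are available. Lean on these libraries where they do the work, as an engineer would, in place of code of your own. Each camera call takes 0.05 s, during which the arm holds its last target.

### The job

Push the red mushroom stop of the router table in until it latches, and leave it in while you clear the bed: put the finished wooden blanks into the grey box, scrape all the chips off the bed into the steel tray at its end with the wooden scraper block (the chips are sharp: do not touch them with the fingers), and lay the block back in its rest. Then turn the mushroom head clockwise so that it springs back up, and leave everything else on the bench alone.

Things in the scene. Friction and masses are not known exactly. Their poses are not given: they have to be found in the camera images.
- router: Low fixed router table; place and yaw vary. Origin on the bench under the bed's middle; x away from the robot, y to the chip tray. Flat aluminium bed 50 mm above the bench, clear for x -122 to 122, y -150 to 150 mm. At x 122 to 142 a fence 45 mm high above the bed, at x -130 to -122 a lip 8 mm high; the y ends are open.
- tray (a point): Middle of the inner floor (5 mm above the bench) of the open dark steel chip tray fixed against the bed's +y end; axes as router. Inside 258 (x) by 112 (y) mm, walls 5 mm thick, their tops 36 mm above the bench, 14 mm below the bed: what is pushed over the bed's +y edge (y = 150) drops in.
- stop_top (a point): Middle of the slightly domed top of the red mushroom stop; moves with it, z is its axis. The round head, 40 mm across, 18 mm thick, stands on a 20 mm stem in the middle of a fixed yellow box 80 x 80 x 50 mm high. Raised, its top is 33 and its underside 14 mm above the box; latched, about 8 mm lower.
- stop (a joint): How far the mushroom head is pushed down, m: 0 raised, 0.0115 at the end of its travel. A spring holds it up (2 N, rising to about 5 N: a push of 7 N takes it right down). Pushed past 0.0095 it latches and, let go, rests at about 0.0083 until turned to reset.
- stop_head (a joint): How far the head is turned, rad, clockwise seen from above, 0 to 1.2; a weak spring (0.01 to 0.03 N m) turns it back when let go. When latched, turning beyond about 0.45 frees it; held by the fingers it may stay down until they let go, but let go while turned 0.8 or more it springs up before it turns back.
- rest: Fixed plywood rest for the scraper block, 160 (x) by 80 (y) mm, floor 6 mm thick, with a rim 10 mm high above the floor; the space inside the rim is 152 by 68 mm. Origin underneath in the middle, x along its length; the block's centre is 31 mm above it when the block lies in the rest.
- scraper: Loose scraper block: a square hardwood bar 130 mm long (its x axis) and 50 x 50 mm in section, 0.2 kg, origin at its centre. Any long side may be down.
- crate: Fixed open grey plastic box for the finished blanks, outside 150 (x) by 230 (y) by 35 mm high, walls and floor 5 mm, so inside 140 by 220 mm. Origin underneath in the middle.
- blank1: Finished wooden blank 66 (x) by 36 (y) by 18 mm (z), about 40 g, lying flat on the bed at the start; origin in the middle of its underside as built. May be absent.
- blank2: Finished wooden blank 66 (x) by 36 (y) by 18 mm (z), about 40 g, lying flat on the bed at the start; origin in the middle of its underside as built. May be absent.
- blank3: Finished wooden blank 66 (x) by 36 (y) by 18 mm (z), about 40 g, lying flat on the bed at the start; origin in the middle of its underside as built. May be absent.
- chip1: Loose chip: a sharp-edged dark wood offcut 30 x 22 x 12 mm (x, y, z), about 12 g, lying on the bed at the start; origin in the middle of its underside. May be absent.
- chip2: Loose chip: a sharp-edged dark wood offcut 26 x 18 x 14 mm (x, y, z), about 12 g, lying on the bed at the start; origin in the middle of its underside. May be absent.
- chip3: Loose chip: a sharp-edged dark wood offcut 34 x 16 x 12 mm (x, y, z), about 12 g, lying on the bed at the start; origin in the middle of its underside. May be absent.
- chip4: Loose chip: a sharp-edged dark wood offcut 24 x 24 x 12 mm (x, y, z), about 12 g, lying on the bed at the start; origin in the middle of its underside. May be absent.
- chip5: Loose chip: a sharp-edged dark wood offcut 28 x 20 x 14 mm (x, y, z), about 12 g, lying on the bed at the start; origin in the middle of its underside. May be absent.
- chip6: Loose chip: a sharp-edged dark wood offcut 32 x 20 x 12 mm (x, y, z), about 12 g, lying on the bed at the start; origin in the middle of its underside. May be absent.
- chip7: Loose chip: a sharp-edged dark wood offcut 22 x 18 x 14 mm (x, y, z), about 12 g, lying on the bed at the start; origin in the middle of its underside. May be absent.
- tape: Roll of grey tape lying flat, 90 mm across, 25 mm high; to be left alone. Origin in the middle of its underside.
- screwjar: Screw jar, 60 mm across, 75 mm high; to be left alone. Origin in the middle of its underside.
- glue: Glue bottle, 60 mm across, 150 mm high; to be left alone. Origin in the middle of its underside.

How it is judged:
By the outcome, as a careful person would: the job done as asked, in the order asked, and still so for the second after the job is handed in, with the robot touching nothing.
Of blank1, blank2, blank3 only 2 to 3 are there at a start; the rules pass over those that are not, and their reading is None.
Of chip1, chip2, chip3, chip4, chip5, chip6, chip7 only 4 to 7 are there at a start; the rules pass over those that are not, and their reading is None.
At some moment in a run one of scraper, blank1, blank2, blank3 may be knocked a few centimetres aside while the robot is not near it.
Once in a run the grip may slacken for a moment while it holds something.
It also fails if it takes over 210 s, if anything falls off the work surface, if the arm or the gripper's body presses on something with over 40 N, if the wrist force passes 120 N, or if a joint passes its speed limit or range.

## Working session

There is one attempt and no reset: what is moved stays moved. The work goes in short steps, Python scripts to look and compute and a tool call to move; the robot and the scene stay as the last step left them, time stands still between calls to the robot, and variables do not carry over. Pictures are saved under pics/ and viewed, and the job is handed in when it is done.

Besides the shell and the picture viewer there is one more tool, called as a command line: name --argument value ..., lists and objects as JSON in quotes. send_rows: Moves the arm, as the interface text tells. Its arguments: {"type":"object","properties":{"targets":{"type":"array","items":{"type":"object","properties":{"slide":{"type":"array","items":{"type":"number"}},"turn":{"type":"array","items":{"type":"number"}}}}},"grip":{"type":"number"},"force":{"type":"number"}},"required":["targets"]}

```bash
mkdir -p pics; ls
cat > h.py <<'E'
import numpy as np, cv2
from workcell import robot
def save(name,fn):
    im=robot.grab_frame(name); cv2.imwrite('pics/'+fn,im[:,:,::-1]); return im
E
python3 - <<'E'
from h import *
print(robot.state())
for n in ['scene','top','wrist']:
    print(n,robot.get_calibration(n))
    save(n,n+'0.png')
E
```

```text
pics
{'time_s': 0.0, 'q': array([ 7.06427494e+01,  1.36811413e+01, -8.15385402e-01,  7.55836200e+01,
       -1.80579717e-03,  9.00002375e+01]), 'joint_velocities': array([ 0.03580109,  0.0250304 ,  0.01880733, -0.00877097, -0.02793621,
        0.03758053]), 'tau': array([ 5.82025004e-04, -5.38785660e+01,  3.46436977e+01,  1.82337145e-02,
        1.88846298e-04,  1.01868193e-05]), 'tool_pos': array([0.17389282, 0.49494472, 0.23068651]), 'eef_rot': array([-1.79919853e+02,  1.80612756e-03,  1.60642514e+02]), 'force': array([-0.13308243, -1.4948123 , -0.07045631]), 'torque': array([-0.00920732, -0.02367958, -0.04472816]), 'opening': 0.9995898918930268}
scene {'mtx': array([[429.79730934,   0.        , 259.80259108],
       [  0.        , 429.79730934, 188.47187082],
       [  0.        ,   0.        ,   1.        ]]), 'k1': -0.15814478407800014, 'cam_to_world': array([[ 0.27711552,  0.73943347, -0.61355125,  1.36796638],
       [ 0.96083032, -0.21556959,  0.17416902, -0.21395123],
       [-0.00347659, -0.63778358, -0.77020778,  1.10337414],
       [ 0.        ,  0.        ,  0.        , 
[... 330 characters left out ...]
77,  0.03866458],
       [ 0.0408932 , -0.15896108, -0.98643759,  1.0525624 ],
       [ 0.        ,  0.        ,  0.        ,  1.        ]])}
wrist {'mtx': array([[340.93293787,   0.        , 262.70830503],
       [  0.        , 340.93293787, 187.52200123],
       [  0.        ,   0.        ,   1.        ]]), 'k1': -0.05332714209463076, 'tool_from_camera': array([[-1.07387703e-04, -9.65373257e-01, -2.60872505e-01,
         6.62746584e-02],
       [ 9.99999960e-01, -3.58009522e-05, -2.79164786e-04,
         2.11945118e-04],
       [ 2.60158734e-04, -2.60872525e-01,  9.65373222e-01,
        -1.41729118e-01],
       [ 0.00000000e+00,  0.00000000e+00,  0.00000000e+00,
         1.00000000e+00]])}
```

View pics/scene0.png

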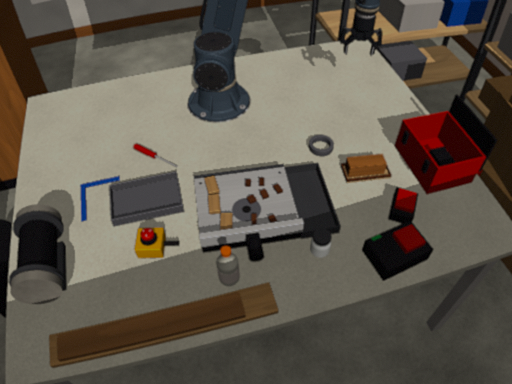

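View pics/top0.png

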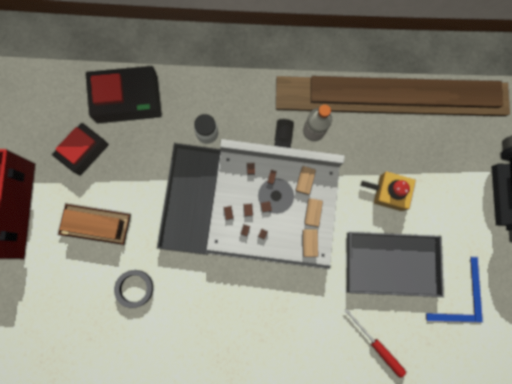

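View pics/wrist0.png

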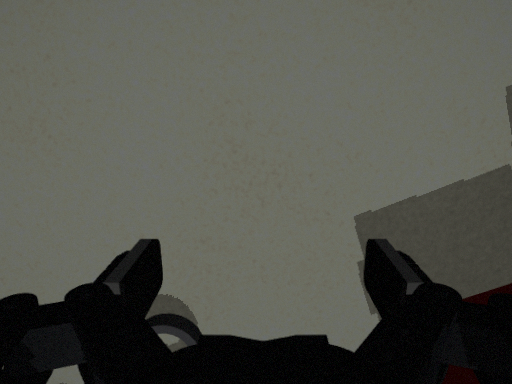

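The top view shows the bed in the middle around (275,205) with 3 blanks and 7 chips. The tray is at (190,200), the rest with the scraper at (95,224), the crate at (395,265) and the stop at (400,188). I'll zoom in.

```bash
cat >> h.py <<'E'
def px2w(cam,uv,z,T=None):
    c=robot.get_calibration(cam) if not isinstance(cam,dict) else cam
    if T is None: T=c['cam_to_world']
    uv=np.atleast_2d(np.array(uv,float)).reshape(-1,1,2)
    n=cv2.undistortPoints(uv,c['mtx'],np.array([c['k1'],0,0,0,0.]),criteria=(3,50,1e-9)).reshape(-1,2)
    d=np.c_[n,np.ones(len(n))]@T[:3,:3].T
    o=T[:3,3]
    return o+d*((np.asarray(z)-o[2])/d[:,2])[:,None]
def w2px(cam,P,T=None):
    c=robot.get_calibration(cam)
    if T is None: T=c['cam_to_world']
    W=np.linalg.inv(T)
    r,_=cv2.Rodrigues(W[:3,:3])
    return cv2.projectPoints(np.atleast_2d(np.array(P,float)),r,W[:3,3],c['mtx'],np.array([c['k1'],0,0,0,0.]))[0].reshape(-1,2)
from scipy.spatial.transform import Rotation as Rn
def toolT(st=None):
    st=st or robot.state()
    T=np.eye(4);T[:3,:3]=Rn.from_euler('xyz',st['eef_rot'],degrees=True).as_matrix();T[:3,3]=st['tool_pos'];return T
def wristT():
    return toolT()@robot.get_calibration('wrist')['tool_from_camera']
def crop(fn,out,x0,y0,x1,y1,s,grid=20):
    im=cv2.imread('pics/'+fn)[y0:y1,x0:x1]
    im=cv2.resize(im,None,fx=s,fy=s,interpolation=cv2.INTER_CUBIC)
    im=np.clip(im*1.3,0,255).astype(np.uint8)
    for x in range((x0//grid+1)*grid,x1,grid):
        cv2.line(im,((x-x0)*s,0),((x-x0)*s,6),(0,255,0),1); cv2.putText(im,str(x),((x-x0)*s+2,12),0,.4,(0,255,0),1)
    for y in range((y0//grid+1)*grid,y1,grid):
        cv2.line(im,(0,(y-y0)*s),(6,(y-y0)*s),(0,255,0),1); cv2.putText(im,str(y),(8,(y-y0)*s+4),0,.4,(0,255,0),1)
    cv2.imwrite('pics/'+out,im)
E
python3 - <<'E'
from h import *
crop('top0.png','t_bed.png',150,130,350,275,4)
crop('top0.png','t_right.png',335,160,485,330,3)
crop('top0.png','t_left.png',40,180,180,330,4)
E
```

```text
(no output)
```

View pics/t_bed.png

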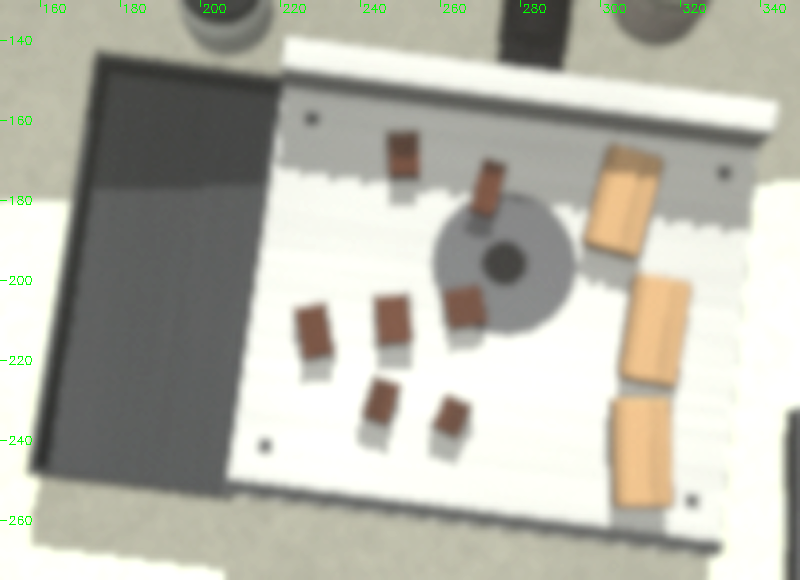

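View pics/t_right.png

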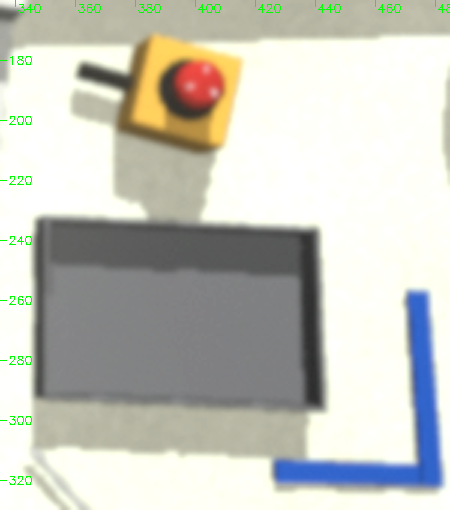

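View pics/t_left.png

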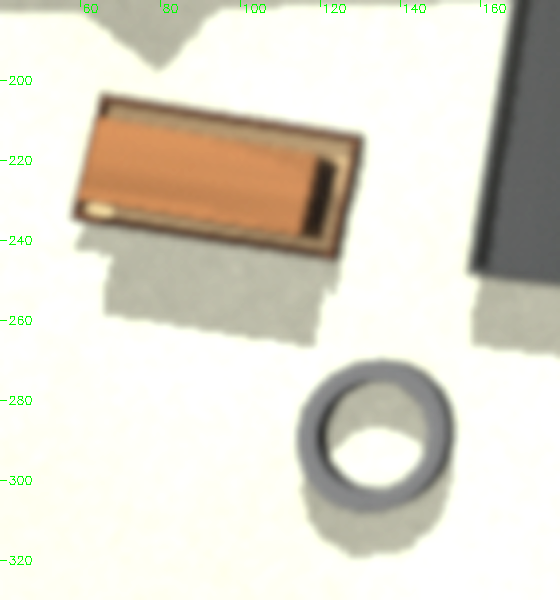

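```bash
cat > p.py <<'E'
from h import *
from scipy.optimize import least_squares
def fit2(cam,obs,x0,T=None):
    L=np.array([o[0] for o in obs],float);U=np.array([o[1] for o in obs],float)
    def f(p):
        c,s=np.cos(p[2]),np.sin(p[2])
        W=np.c_[c*L[:,0]-s*L[:,1]+p[0],s*L[:,0]+c*L[:,1]+p[1],L[:,2]]
        return (w2px(cam,W,T)-U).ravel()
    r=least_squares(f,x0,loss='soft_l1'); return r.x,np.round(f(r.x).reshape(-1,2),1)
if __name__=='__main__':
    r,e=fit2('top',[((.142,.15,.095),(221,139.5)),((.142,-.15,.095),(344.5,155)),((.122,.15,.095),(220.5,147.5)),((.122,-.15,.095),(341,163)),
      ((-.13,.15,.058),(207,250.5)),((-.13,-.15,.058),(331,266)),((.134,.272,.036),(174,143)),((-.134,.272,.036),(157.5,248))],[.4,.05,0])
    print('router',r[:2],np.degrees(r[2]));print(e)
    r,e=fit2('top',[((.075,.115,.035),(346.5,232)),((.075,-.115,.035),(441,236.5)),((-.075,-.115,.035),(443,296)),((-.075,.115,.035),(347,292.5))],[.3,-.3,0])
    print('crate',r[:2],np.degrees(r[2]));print(e)
    r,e=fit2('top',[((.04,.04,.05),(385.5,171.5)),((.04,-.04,.05),(415,180)),((-.04,-.04,.05),(409,209.5)),((-.04,.04,.05),(379,202)) if 0 else ((-.04,.04,.05),(379,201))],[.4,-.3,0])
    print('stop',r[:2],np.degrees(r[2]));print(e)
    print('head', px2w('top',(401,188.5),.083))
    print('redcentre z~.078',px2w('top',(401,188.5),.078))
    r,e=fit2('top',[((.08,.04,.016),(130.5,213.5)),((-.08,.04,.016),(65.5,203.5)),((-.08,-.04,.016),(58,234.5)),((.08,-.04,.016),(124.5,244.5))],[.4,.4,-1.57])
    print('rest',r[:2],np.degrees(r[2]));print(e)
    r,e=fit2('top',[((.065,.025,.056),(119.5,219)),((-.065,.025,.056),(63,209.5)),((-.065,-.025,.056),(60,229.5)),((.065,-.025,.056),(115,239))],[.4,.4,-1.57])
    print('scraper',r[:2],np.degrees(r[2]));print(e)
    for n,q in dict(b1=[(302,167),(315.5,170),(309,194),(296.5,191)],b2=[(309,199),(322.5,201),(319,226),(305,223)],b3=[(303,229.5),(317,229.5),(318,256.5),(303.5,256.5)]).items():
        P=px2w('top',q,.068); c=P.mean(0); d=(P[0]+P[1]-P[2]-P[3])/2
        print(n,c,np.degrees(np.arctan2(d[1],d[0])),np.linalg.norm(d),np.linalg.norm(P[0]-P[1]))
    for q in [(250.5,168),(272.5,176),(228.5,213),(248,210),(266,206.5),(245,230),(263,234)]:
        print('chip',px2w('top',q,.06)[0])
    print('tape',px2w('top',(134,289),.025),'glue top',px2w('top',(324,110),.15),'jar',px2w('top',(206,124),.075))
E
python3 p.py
```

```text
router [ 0.56542008 -0.03970505] -5.737428468127403
[[ 0.1 -0.8]
 [ 0.3 -0.6]
 [-0.5 -0.8]
 [ 3.1 -0.5]
 [-0.4  2.2]
 [ 0.3  2. ]
 [-0.3 -0.4]
 [-0.7  0.6]]
crate [ 0.43481243 -0.33602935] -1.0852568747638192
[[ 1.1 -0.8]
 [-1.  -1.2]
 [-0.6  1.3]
 [ 0.6  0.7]]
stop [ 0.61559984 -0.34414005] -14.433952728577191
[[-0.5 -0.5]
 [ 1.2 -0.4]
 [ 0.4  0.6]
 [-1.1  0.3]]Traceback (most recent call last):
  File "p.py", line 18, in <module>
    print('head', px2w('top',(401,188.5),.083))
                  ~~~~^^^^^^^^^^^^^^^^^^^^^^^^
  File "h.py", line 9, in px2w
    n=cv2.undistortPoints(uv,c['mtx'],np.array([c['k1'],0,0,0,0.]),criteria=(3,50,1e-9)).reshape(-1,2)
      ~~~~~~~~~~~~~~~~~~~^^^^^^^^^^^^^^^^^^^^^^^^^^^^^^^^^^^^^^^^^^^^^^^^^^^^^^^^^^^^^^^
cv2.error: OpenCV(4.12.0) :-1: error: (-5:Bad argument) in function 'undistortPoints'
> Overload resolution failed:
>  - undistortPoints() got an unexpected keyword argument 'criteria'
>  - undistortPoints() got an unexpected keyword argument 'criteria'
```

```bash
sed -i 's/cv2.undistortPoints(uv,c\[.mtx.\],np.array(\[c\[.k1.\],0,0,0,0.\]),criteria=(3,50,1e-9))/cv2.undistortPointsIter(uv,c["mtx"],np.array([c["k1"],0,0,0,0.]),np.eye(3),np.eye(3),(3,50,1e-9))/' h.py
sed -i 's/(207,250.5)/(207,252)/;s/(331,266)/(331,268)/' p.py
python3 p.py
```

```text
router [ 0.56481    -0.03967133] -5.793344446402308
[[ 0.2 -0.6]
 [ 0.4 -0.3]
 [-0.5 -0.6]
 [ 3.1 -0.2]
 [-0.5  0.9]
 [ 0.3  0.3]
 [-0.2 -0.2]
 [-0.8  0.8]]
crate [ 0.43481243 -0.33602935] -1.0852568747638192
[[ 1.1 -0.8]
 [-1.  -1.2]
 [-0.6  1.3]
 [ 0.6  0.7]]
stop [ 0.61559984 -0.34414005] -14.433952728577191
[[-0.5 -0.5]
 [ 1.2 -0.4]
 [ 0.4  0.6]
 [-1.1  0.3]]
head [[ 0.61406825 -0.34108958  0.083     ]]
redcentre z~.078 [[ 0.61506857 -0.34304796  0.078     ]]
rest [0.51799027 0.40196953] -97.50209426737493
[[ 0.3 -0.6]
 [ 0.1 -0.5]
 [-0.   0.6]
 [-0.4  0.4]]
scraper [0.51321496 0.39987761] -98.35460537243607
[[ 0.  -0.6]
 [ 1.4 -0.2]
 [-0.9  0.6]
 [-0.2  0.2]]
b1 [ 0.63100103 -0.11300107  0.068     ] -13.647800032280228 0.06211113892823862 0.03399204756157874
b2 [ 0.55314099 -0.13279369  0.068     ] -8.7876107461781 0.06069010056960135 0.03319244306666216
b3 [ 0.4789213  -0.12414249  0.068     ] 1.4759893698167865 0.06415943536042239 0.03376602455233422
chip [0.66028066 0.02278598 0.06      ]
chip [ 0.64164129 -0.03187104  0.06      ]
chip [0.54713497 0.07348769 0.06      ]
chip [0.55561174 0.02652725 0.06      ]
chip [ 0.5652879  -0.01707055  0.06      ]
chip [0.50689005 0.03260788 0.06      ]
chip [ 0.4982384  -0.01092402  0.06      ]
tape [[0.36301358 0.29432569 0.025     ]] glue top [[ 0.78026098 -0.14216262  0.15      ]] jar [[0.76408826 0.1346771  0.075     ]]
```

```bash
cat >> h.py <<'E'
def go(x,y,z,yaw):
    st=robot.state();T=toolT(st)
    R=Rn.from_euler('xyz',[180,0,yaw],degrees=True).as_matrix()
    s=T[:3,:3].T@(np.array([x,y,z])-T[:3,3]); t=Rn.from_matrix(T[:3,:3].T@R).as_rotvec(degrees=True)
    print('t=%.2f'%st['time_s'],'slide',np.round(s,4).tolist(),'turn',np.round(t,1).tolist(),'rows>=%.1f'%max(np.linalg.norm(s)/.0417,np.linalg.norm(t)/7.16),'q',np.round(st['q'],0), 'F',np.round(st['force'],1))
E
python3 -c "
from h import *
go(.6145,-.3435,.2,20)"
```

```text
t=0.15 slide [-0.6936, -0.6451, 0.0316] turn [-0.0, 0.1, 140.6] rows>=22.7 q [71. 14. -1. 76.  0. 90.] F [ 0.1 -0.5  0.7]
```

send_rows --targets '[{"slide": [-0.694,-0.645,0.032],"turn": [0,0,140.6]},{"slide": [-0.694,-0.645,0.032],"turn": [0,0,140.6]},{"slide": [-0.694,-0.645,0.032],"turn": [0,0,140.6]},{"slide": [-0.694,-0.645,0.032],"turn": [0,0,140.6]},{"slide": [-0.694,-0.645,0.032],"turn": [0,0,140.6]},{"slide": [-0.694,-0.645,0.032],"turn": [0,0,140.6]},{"slide": [-0.694,-0.645,0.032],"turn": [0,0,140.6]},{"slide": [-0.694,-0.645,0.032],"turn": [0,0,140.6]},{"slide": [-0.694,-0.645,0.032],"turn": [0,0,140.6]},{"slide": [-0.694,-0.645,0.032],"turn": [0,0,140.6]},{"slide": [-0.694,-0.645,0.032],"turn": [0,0,140.6]},{"slide": [-0.694,-0.645,0.032],"turn": [0,0,140.6]}]' --grip 0

```text
time_s: 1.15
tool_pos: [0.4068, 0.0508, 0.2146]
eef_rot: [180.0, 0.0, 74.3]
force: [1.3, 1.3, 0.5]
opening: -0.0
```

```bash
python3 -c "
from h import *
print(robot.state()['tool_pos'],robot.state()['eef_rot'])
go(.6145,-.3435,.2,20)"
```

```text
[0.40683788 0.05084046 0.21459016] [1.79962362e+02 2.94244487e-02 7.43456362e+01]
t=1.15 slide [-0.3237, 0.3064, 0.015] turn [0.0, 0.0, 54.3] rows>=10.7 q [  7.   3. -16.  71.  -0. 113.] F [1.3 1.3 0.5]
```

```bash
python3 -c "
from h import *
go(.6145,-.3435,.11,90)"
```

```text
t=1.15 slide [-0.3236, 0.3063, 0.105] turn [0.0, 0.0, -15.7] rows>=11.0 q [  7.   3. -16.  71.  -0. 113.] F [1.3 1.3 0.5]
```

send_rows --targets '[{"slide": [-0.3236,0.3063,0.04],"turn": [0,0,-15.7]},{"slide": [-0.3236,0.3063,0.04],"turn": [0,0,-15.7]},{"slide": [-0.3236,0.3063,0.04],"turn": [0,0,-15.7]},{"slide": [-0.3236,0.3063,0.04],"turn": [0,0,-15.7]},{"slide": [-0.3236,0.3063,0.04],"turn": [0,0,-15.7]},{"slide": [-0.3236,0.3063,0.04],"turn": [0,0,-15.7]},{"slide": [-0.3236,0.3063,0.04],"turn": [0,0,-15.7]},{"slide": [-0.3236,0.3063,0.04],"turn": [0,0,-15.7]},{"slide": [-0.3236,0.3063,0.04],"turn": [0,0,-15.7]},{"slide": [-0.3236,0.3063,0.04],"turn": [0,0,-15.7]},{"slide": [-0.3236,0.3063,0.04],"turn": [0,0,-15.7]},{"slide": [-0.3236,0.3063,0.04],"turn": [0,0,-15.7]}]'

```text
time_s: 2.15
tool_pos: [0.6159, -0.3492, 0.1713]
eef_rot: [-179.9, 0.1, 89.8]
force: [-2.0, 1.0, -0.9]
opening: 0.001
```

```bash
python3 -c "
from h import *
go(.6145,-.3435,.09,90)
save('wrist','w1.png'); np.save('w1T.npy',wristT())"
```

```text
t=2.15 slide [0.0058, -0.0013, 0.0813] turn [-0.1, 0.1, -0.2] rows>=2.0 q [-30.  33.  22.  78.  -0.  61.] F [-2.   1.  -0.9]
```

View pics/w1.png

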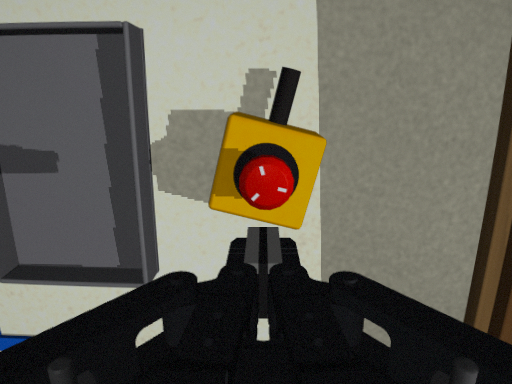

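The red head is at about (266,182), with the yellow box around it.

```bash
python3 -c "
from h import *
T=np.load('w1T.npy')
print(px2w('wrist',(266,182),.078,T), px2w('wrist',[(236,113),(326,137),(301,229),(210,207)],.05,T).mean(0))
go(.6145,-.3435,.09,90);go(.6145,-.3435,.073,90)"
```

```text
[[ 0.61687197 -0.34035776  0.078     ]] [ 0.61879723 -0.34030751  0.05      ]
t=2.20 slide [0.0035, -0.0003, 0.0818] turn [-0.1, -0.0, -0.1] rows>=2.0 q [-29.  33.  21.  78.  -0.  61.] F [-1.5  0.3 -0.7]
t=2.20 slide [0.0035, -0.0003, 0.0988] turn [-0.1, -0.0, -0.1] rows>=2.4 q [-29.  33.  21.  78.  -0.  61.] F [-1.5  0.3 -0.7]
```

send_rows --targets '[{"slide": [0.0055,0.001,0.04],"turn": [0,0,0]},{"slide": [0.0055,0.001,0.08],"turn": [0,0,0]},{"slide": [0.0055,0.001,0.08],"turn": [0,0,0]},{"slide": [0.0055,0.001,0.08],"turn": [0,0,0]}]'

```text
time_s: 2.53
tool_pos: [0.6141, -0.3399, 0.0904]
eef_rot: [-179.6, -0.2, 89.9]
force: [1.1, 0.4, 0.9]
opening: -0.002
```

```bash
python3 -c "
from h import *
go(.616,-.3415,.073,90)"
```

```text
t=2.53 slide [-0.0017, 0.002, 0.0174] turn [-0.4, -0.2, -0.1] rows>=0.4 q [-29.  35.  13.  68.  -0.  61.] F [1.1 0.4 0.9]
```

send_rows --targets '[{"slide": [-0.0015,0.002,0.006],"turn": [0,0,0]},{"slide": [-0.0015,0.002,0.01],"turn": [0,0,0]},{"slide": [-0.0015,0.002,0.013],"turn": [0,0,0]},{"slide": [-0.0015,0.002,0.016],"turn": [0,0,0]},{"slide": [-0.0015,0.002,0.018],"turn": [0,0,0]},{"slide": [-0.0015,0.002,0.019],"turn": [0,0,0]},{"slide": [-0.0015,0.002,0.019],"turn": [0,0,0]}]'

```text
time_s: 3.12
tool_pos: [0.6167, -0.3416, 0.072]
eef_rot: [-179.7, -0.1, 89.9]
force: [3.8, -0.9, 4.3]
opening: 0.001
```

send_rows --targets '[{"slide": [0,0,0.001],"turn": [0,0,0]},{"slide": [0,0,0.0015],"turn": [0,0,0]},{"slide": [0,0,0.0015],"turn": [0,0,0]}]'

```text
time_s: 3.37
tool_pos: [0.6169, -0.3417, 0.0715]
eef_rot: [-179.8, -0.1, 89.9]
force: [0.8, 0.5, 9.7]
opening: -0.0
```

send_rows --targets '[{"slide": [0,0,-0.03],"turn": [0,0,0]},{"slide": [0,0,-0.07],"turn": [0,0,0]},{"slide": [-0.01,0,-0.1],"turn": [0,0,0]},{"slide": [-0.01,0,-0.1],"turn": [0,0,0]},{"slide": [-0.01,0,-0.1],"turn": [0,0,0]},{"slide": [-0.01,0,-0.1],"turn": [0,0,0]}]'

```text
time_s: 3.87
tool_pos: [0.6164, -0.3516, 0.1704]
eef_rot: [-179.7, -0.1, 89.9]
force: [0.8, 0.4, -0.7]
opening: -0.002
```

```bash
python3 -c "
from h import *
print(robot.state()['tool_pos'],robot.state()['joint_velocities'].round(1))
save('wrist','w2.png'); np.save('w2T.npy',wristT());save('top','top2.png')
a=cv2.imread('pics/w1.png')[90:260,180:350];b=cv2.imread('pics/w2.png')[90:260,180:350]
cv2.imwrite('pics/cmp.png',cv2.resize(np.hstack([a,b]),None,fx=2.3,fy=2.3))
def red(f):
    im=cv2.imread('pics/'+f).astype(int);m=(im[:,:,2]>90)&(im[:,:,1]<70);m=m.astype(np.uint8)
    n,l,s,c=cv2.connectedComponentsWithStats(m);i=1+np.argmax(s[1:,4]);print(f,s[i],c[i])
red('w1.png');red('w2.png')
print(w2px('wrist',[(.6168,-.3410,z) for z in (.083,.0747)],np.load('w2T.npy')))
"
```

```text
[ 0.61636213 -0.35163764  0.1704097 ] [ 0.3  0.8 -1.3 -0.3  0.1  0.2]
w1.png [ 240  157   54   53 2138] [266.54022451 182.49532273]
w2.png [ 241  152   52   52 2031] [266.5745938  177.51058592]
[[264.8195392  179.60218651]
 [264.83803214 176.85456951]]
```

View pics/cmp.png

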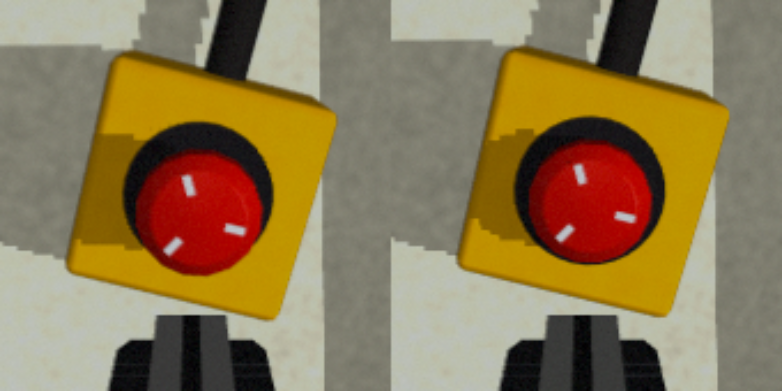

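Latched: the head sits visibly lower, with its centre at (266.5,177.5). Next, automatic blank, scraper and chip detection from the top view.

```bash
cat > det.py <<'E'
from h import *
def blanks(im,z=.068,roi=(140,110,345,285),pr=True):
    hsv=cv2.cvtColor(im,cv2.COLOR_RGB2HSV);x0,y0,x1,y1=roi
    m=((hsv[:,:,0]>8)&(hsv[:,:,0]<22)&(hsv[:,:,1]>75)&(hsv[:,:,2]>110)).astype(np.uint8)
    k=np.zeros_like(m);k[y0:y1,x0:x1]=1;m*=k
    m=cv2.morphologyEx(m,cv2.MORPH_OPEN,np.ones((3,3)))
    n,l,s,c=cv2.connectedComponentsWithStats(m);out=[]
    for i in range(1,n):
        if s[i,4]<60: continue
        pts=np.argwhere(l==i)[:,::-1]
        P=px2w('top',pts,z)[:,:2]*1000
        (cx,cy),(w,h),a=cv2.minAreaRect(P.astype(np.float32))
        if w<h: a+=90;w,h=h,w
        a=(a+90)%180-90
        out.append((cx/1000,cy/1000,a,w,h));
        if pr: print('obj px',c[i].round(1),'xy %.4f %.4f yaw %.1f size %.0f %.0f area %d'%(*out[-1],s[i,4]))
    return out
def chips(im,z=.06,roi=(140,130,345,275)):
    hsv=cv2.cvtColor(im,cv2.COLOR_RGB2HSV);x0,y0,x1,y1=roi
    m=((hsv[:,:,0]<14)&(hsv[:,:,1]>70)&(hsv[:,:,2]<130)&(hsv[:,:,2]>25)).astype(np.uint8)
    k=np.zeros_like(m);k[y0:y1,x0:x1]=1;m*=k
    n,l,s,c=cv2.connectedComponentsWithStats(m)
    for i in range(1,n):
        if s[i,4]<12: continue
        w=px2w('top',c[i],z)[0]; d=w[:2]-RO[:2]; cs,sn=np.cos(RO[2]),np.sin(RO[2])
        print('chip px',c[i].round(0),'w',w[:2].round(3),'router',np.round([cs*d[0]+sn*d[1],-sn*d[0]+cs*d[1]],3),s[i,4])
RO=(.5648,-.0397,np.radians(-5.8))
def R2w(x,y):
    cs,sn=np.cos(RO[2]),np.sin(RO[2]);return RO[0]+cs*x-sn*y,RO[1]+sn*x+cs*y
def C2w(x,y):
    a=np.radians(-1.1);cs,sn=np.cos(a),np.sin(a);return .4348+cs*x-sn*y,-.336+sn*x+cs*y
def top(fn):
    return save('top',fn)
E
python3 -c "
from det import *
im=cv2.imread('pics/top2.png')[:,:,::-1].copy()
blanks(im);blanks(im,.056,(40,190,140,260));chips(im)
print([np.round(C2w(0,y),4) for y in (-.066,0,.066)])
go(.4789,-.1241,.12,180)"
```

```text
obj px [324.2 112.5] xy 0.8051 -0.1587 yaw -88.2 size 31 16 area 75
obj px [305.4 180.1] xy 0.6322 -0.1121 yaw -13.5 size 63 34 area 340
obj px [313.2 212. ] xy 0.5532 -0.1312 yaw -8.1 size 63 33 area 344
obj px [309.8 242.7] xy 0.4789 -0.1227 yaw 2.4 size 62 33 area 362
obj px [ 90.8 222.8] xy 0.5146 0.3909 yaw 83.0 size 151 68 area 1651
chip px [250. 169.] w [0.658 0.023] router [0.087 0.072] 54
chip px [271. 177.] w [ 0.639 -0.029] router [0.072 0.018] 58
chip px [266. 206.] w [ 0.566 -0.017] router [-0.001  0.023] 67
chip px [248. 210.] w [0.557 0.027] router [-0.015  0.065] 68
chip px [228. 213.] w [0.548 0.075] router [-0.028  0.112] 66
chip px [245. 230.] w [0.507 0.033] router [-0.065  0.066] 43
chip px [263. 234.] w [ 0.499 -0.01 ] router [-0.069  0.023] 32
[array([ 0.4335, -0.402 ]), array([ 0.4348, -0.336 ]), array([ 0.4361, -0.27  ])]
t=3.97 slide [0.2268, -0.1373, 0.0512] turn [-0.2, -0.5, -90.1] rows>=12.6 q [-30.  34.  22.  79.  -0.  60.] F [-0.5  0.8 -0.1]
```

```bash
python3 -c "
from h import *
go(.4789,-.1230,.11,182)"
```

```text
t=3.97 slide [0.2278, -0.1373, 0.0612] turn [-0.2, -0.5, -92.1] rows>=12.9 q [-30.  34.  22.  79.  -0.  60.] F [-0.5  0.8 -0.1]
```

send_rows --targets '[{"slide": [0.228,-0.137,0.061],"turn": [0,0,-92]},{"slide": [0.228,-0.137,0.061],"turn": [0,0,-92]},{"slide": [0.228,-0.137,0.061],"turn": [0,0,-92]},{"slide": [0.228,-0.137,0.061],"turn": [0,0,-92]},{"slide": [0.228,-0.137,0.061],"turn": [0,0,-92]},{"slide": [0.228,-0.137,0.061],"turn": [0,0,-92]},{"slide": [0.228,-0.137,0.061],"turn": [0,0,-92]},{"slide": [0.228,-0.137,0.061],"turn": [0,0,-92]},{"slide": [0.228,-0.137,0.061],"turn": [0,0,-92]},{"slide": [0.228,-0.137,0.061],"turn": [0,0,-92]},{"slide": [0.228,-0.137,0.061],"turn": [0,0,-92]},{"slide": [0.228,-0.137,0.061],"turn": [0,0,-92]}]' --grip 72 --force 40

```text
time_s: 4.97
tool_pos: [0.478, -0.1223, 0.1091]
eef_rot: [179.8, -0.5, 176.2]
force: [0.2, 0.5, 0.5]
opening: 0.721
```

```bash
python3 -c "
from det import *
go(.4789,-.1230,.052,182)
T=wristT();save('wrist','w3.png');np.save('w3T.npy',T);blanks(top('top3.png'))"
```

```text
t=4.97 slide [-0.0015, -0.0008, 0.0571] turn [0.2, -0.5, -5.8] rows>=1.4 q [-14.  15. -17.  58.   0. -11.] F [0.2 0.5 0.5]
obj px [324.2 112.6] xy 0.8051 -0.1587 yaw -88.2 size 31 16 area 77
obj px [305.4 180. ] xy 0.6322 -0.1121 yaw -13.5 size 63 34 area 342
obj px [313.1 210.7] xy 0.5535 -0.1324 yaw -8.0 size 63 35 area 318
obj px [247.9 209.4] xy 0.5558 0.0267 yaw 1.4 size 22 14 area 62
obj px [307.8 252.1] xy 0.4584 -0.1196 yaw -90.0 size 21 21 area 78
```

View pics/w3.png

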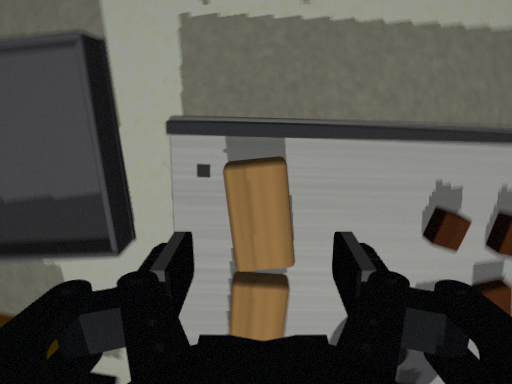

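The wrist view has blank3 at (259,213), between the fingers.

```bash
python3 -c "
from det import *
T=np.load('w3T.npy')
P=px2w('wrist',[(224,166),(286,157),(294,265),(237,272)],.068,T);print(P.mean(0));d=P[0]+P[1]-P[2]-P[3];print(np.degrees(np.arctan2(d[1],d[0])))
P=px2w('wrist',[(228,166),(286,157),(294,265),(237,272)],.068,T);print(px2w('wrist',[(170,133)],.058,T),R2w(-.13,-.15))
c=P.mean(0);go(c[0],c[1],.052,181)"
```

```text
[ 0.4783366  -0.12327154  0.068     ]
-178.5745452321205
[[ 0.42822721 -0.17112419  0.058     ]] (np.float64(0.4203070632748155), np.float64(-0.1757947876905352))
t=5.07 slide [-0.0008, -0.0005, 0.0572] turn [0.2, -0.5, -5.0] rows>=1.4 q [-14.  15. -17.  58.   0. -10.] F [-1.   0.2 -0.4]
```

send_rows --targets '[{"slide": [-0.001,-0.001,0.035],"turn": [0,0,-5]},{"slide": [-0.001,-0.001,0.05],"turn": [0,0,-5]},{"slide": [-0.001,-0.001,0.057],"turn": [0,0,-5]},{"slide": [-0.001,-0.001,0.057],"turn": [0,0,-5]},{"slide": [-0.001,-0.001,0.057],"turn": [0,0,-5]}]'

```text
time_s: 5.48
tool_pos: [0.4783, -0.1232, 0.0522]
eef_rot: [179.8, -0.6, -179.2]
force: [0.6, 0.5, 0.5]
opening: 0.719
```

send_rows --targets '[{"slide": [0,0,0],"turn": [0,0,0]},{"slide": [0,0,0],"turn": [0,0,0]},{"slide": [0,0,0],"turn": [0,0,0]},{"slide": [0,0,0],"turn": [0,0,0]},{"slide": [0,0,0],"turn": [0,0,0]},{"slide": [0,0,0],"turn": [0,0,0]}]' --grip 0

```text
time_s: 5.98
tool_pos: [0.4791, -0.1234, 0.0533]
eef_rot: [179.8, -0.5, -179.2]
force: [-0.7, -0.6, 5.3]
opening: 0.409
```

```bash
python3 -c "
from h import *
go(.4335,-.402,.011,179)"
```

```text
t=5.98 slide [0.0492, -0.2781, 0.0417] turn [0.2, -0.5, 1.8] rows>=6.8 q [-14.  18. -22.  50.   0. -15.] F [-0.7 -0.6  5.3]
```

send_rows --targets '[{"slide": [0,0,-0.03],"turn": [0,0,0]},{"slide": [0.01,-0.03,-0.055],"turn": [0,0,0]},{"slide": [0.02,-0.07,-0.055],"turn": [0,0,2]},{"slide": [0.03,-0.11,-0.055],"turn": [0,0,2]},{"slide": [0.04,-0.15,-0.055],"turn": [0,0,2]},{"slide": [0.045,-0.19,-0.055],"turn": [0,0,2]},{"slide": [0.049,-0.23,-0.055],"turn": [0,0,2]},{"slide": [0.049,-0.26,-0.055],"turn": [0,0,2]},{"slide": [0.049,-0.278,-0.055],"turn": [0,0,2]},{"slide": [0.049,-0.278,-0.055],"turn": [0,0,2]},{"slide": [0.049,-0.278,-0.03],"turn": [0,0,2]},{"slide": [0.049,-0.278,0],"turn": [0,0,2]}]'

```text
time_s: 6.98
tool_pos: [0.4354, -0.4035, 0.0544]
eef_rot: [180.0, -0.2, 178.7]
force: [0.2, 0.4, -1.2]
opening: 0.41
```

```bash
python3 -c "
from h import *
go(.4335,-.402,.011,179)
save('wrist','w4.png')"
```

```text
t=6.98 slide [0.0018, 0.0014, 0.0434] turn [0.0, -0.2, -0.3] rows>=1.0 q [-43.  27.  -8.  55.  -0. -41.] F [ 0.2  0.4 -1.2]
```

View pics/w4.png

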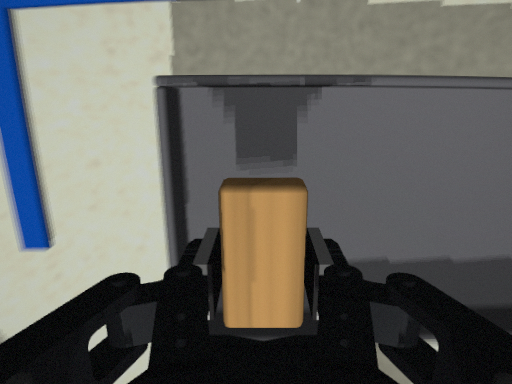

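The blank is held at (263,250) inside the crate, whose left wall is near column 165-185.

```bash
python3 -c "
from h import *
T=wristT()
print(px2w('wrist',[(158,79),(170,250),(180,100),(186,230)],.035,T))"
```

```text
[[ 0.35774158 -0.44421616  0.035     ]
 [ 0.43866083 -0.44604011  0.035     ]
 [ 0.36697414 -0.43521482  0.035     ]
 [ 0.42825779 -0.43722643  0.035     ]]
```

send_rows --targets '[{"slide": [0.001,0.0095,0.01],"turn": [0,0,0]},{"slide": [0.001,0.0095,0.02],"turn": [0,0,0]},{"slide": [0.001,0.0095,0.035],"turn": [0,0,0]},{"slide": [0.001,0.0095,0.043],"turn": [0,0,0]},{"slide": [0.001,0.0095,0.043],"turn": [0,0,0]},{"slide": [0.001,0.0095,0.043],"turn": [0,0,0]}]'

```text
time_s: 7.53
tool_pos: [0.4315, -0.3905, 0.0054]
eef_rot: [179.7, -0.6, 178.8]
force: [0.3, 0.1, -0.3]
opening: 0.412
```

send_rows --targets '[{"slide": [0,0,0],"turn": [0,0,0]},{"slide": [0,0,0],"turn": [0,0,0]},{"slide": [0,0,0],"turn": [0,0,0]},{"slide": [0,0,-0.03],"turn": [0,0,0]},{"slide": [0,0,-0.07],"turn": [0,0,0]},{"slide": [0,0,-0.1],"turn": [0,0,0]},{"slide": [0,0,-0.1],"turn": [0,0,0]}]' --grip 54

```text
time_s: 8.12
tool_pos: [0.4351, -0.3934, 0.1117]
eef_rot: [180.0, -0.2, 178.8]
force: [1.3, -0.5, 0.2]
opening: 0.542
```

```bash
python3 -c "
from det import *
save('wrist','w5.png')
blanks(top('top5.png'))
go(.5533,-.1318,.11,172)"
```

```text
obj px [324.2 112.2] xy 0.8064 -0.1587 yaw -88.2 size 30 13 area 69
obj px [305.3 180.1] xy 0.6322 -0.1117 yaw -15.0 size 63 34 area 339
obj px [313.2 212. ] xy 0.5532 -0.1312 yaw -8.1 size 63 33 area 344
t=8.22 slide [-0.1145, 0.2625, -0.003] turn [0.2, -0.5, 6.8] rows>=6.9 q [-42.  24.  -5.  62.  -0. -41.] F [ 0.5  0.7 -0.8]
```

View pics/w5.png

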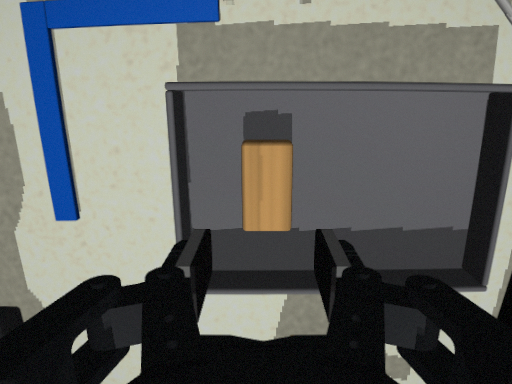

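Blank3 lies flat in the crate at (267,186). Next is blank2.

send_rows --targets '[{"slide": [-0.1145,0.2625,-0.003],"turn": [0,0,7]},{"slide": [-0.1145,0.2625,-0.003],"turn": [0,0,7]},{"slide": [-0.1145,0.2625,-0.003],"turn": [0,0,7]},{"slide": [-0.1145,0.2625,-0.003],"turn": [0,0,7]},{"slide": [-0.1145,0.2625,-0.003],"turn": [0,0,7]},{"slide": [-0.1145,0.2625,-0.003],"turn": [0,0,7]},{"slide": [-0.1145,0.2625,-0.003],"turn": [0,0,7]},{"slide": [-0.1145,0.2625,-0.003],"turn": [0,0,7]},{"slide": [-0.1145,0.2625,-0.003],"turn": [0,0,7]}]' --grip 72

```text
time_s: 8.97
tool_pos: [0.5532, -0.1296, 0.1086]
eef_rot: [179.8, -0.6, 172.0]
force: [-0.7, 0.4, 0.3]
opening: 0.72
```

```bash
python3 -c "
from det import *
go(.5533,-.1315,.052,172)
T=wristT();save('wrist','w6.png');np.save('w6T.npy',T);top('top6.png')"
```

```text
t=8.97 slide [-0.001, -0.002, 0.0566] turn [0.2, -0.6, 0.0] rows>=1.4 q [-13.  22.  -7.  61.   0.  -5.] F [-0.7  0.4  0.3]
```

View pics/w6.png

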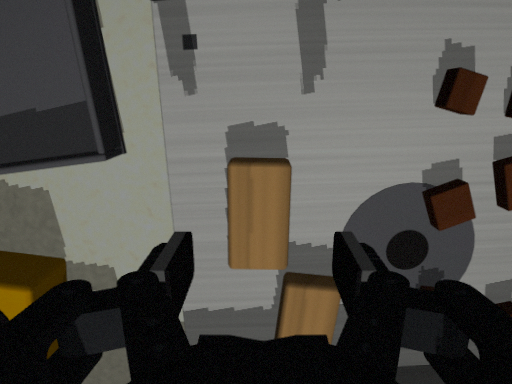

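Blank2 is centred at (259,213) between the fingers.

send_rows --targets '[{"slide": [-0.001,-0.002,0.035],"turn": [0,0,0]},{"slide": [-0.001,-0.002,0.05],"turn": [0,0,0]},{"slide": [-0.001,-0.002,0.056],"turn": [0,0,0]},{"slide": [-0.001,-0.002,0.056],"turn": [0,0,0]},{"slide": [-0.001,-0.002,0.056],"turn": [0,0,0]}]'

```text
time_s: 9.48
tool_pos: [0.5523, -0.1348, 0.0532]
eef_rot: [179.8, -0.6, 171.7]
force: [-0.5, -0.3, -0.5]
opening: 0.722
```

send_rows --targets '[{"slide": [0,0,0],"turn": [0,0,0]},{"slide": [0,0,0],"turn": [0,0,0]},{"slide": [0,0,0],"turn": [0,0,0]},{"slide": [0,0,0],"turn": [0,0,0]},{"slide": [0,0,0],"turn": [0,0,0]},{"slide": [0,0,0],"turn": [0,0,0]}]' --grip 0

```text
time_s: 9.98
tool_pos: [0.5531, -0.1353, 0.0546]
eef_rot: [179.9, -0.5, 171.7]
force: [-0.4, -1.7, 6.1]
opening: 0.409
```

```bash
python3 -c "
from det import *
go(.4348,-.331,.011,179)"
```

```text
t=9.98 slide [0.0885, -0.2108, 0.044] turn [0.1, -0.5, -7.3] rows>=5.6 q [-14.  25. -12.  54.   0.  -5.] F [-0.4 -1.7  6.1]
```

send_rows --targets '[{"slide": [0,0,-0.03],"turn": [0,0,0]},{"slide": [0.01,-0.02,-0.055],"turn": [0,0,0]},{"slide": [0.03,-0.055,-0.055],"turn": [0,0,-3]},{"slide": [0.045,-0.09,-0.055],"turn": [0,0,-7]},{"slide": [0.06,-0.125,-0.055],"turn": [0,0,-7]},{"slide": [0.075,-0.16,-0.055],"turn": [0,0,-7]},{"slide": [0.085,-0.19,-0.055],"turn": [0,0,-7]},{"slide": [0.0885,-0.211,-0.055],"turn": [0,0,-7]},{"slide": [0.0885,-0.211,-0.055],"turn": [0,0,-7]},{"slide": [0.0885,-0.211,-0.03],"turn": [0,0,-7]},{"slide": [0.0885,-0.211,0],"turn": [0,0,-7]},{"slide": [0.0885,-0.211,0],"turn": [0,0,-7]}]'

```text
time_s: 10.98
tool_pos: [0.433, -0.3294, 0.0513]
eef_rot: [179.6, -0.8, 178.7]
force: [-0.8, 0.7, -1.1]
opening: 0.411
```

```bash
python3 -c "
from det import *
go(.4348,-.331,.011,179);save('wrist','w7.png')"
```

```text
t=10.98 slide [-0.0023, -0.0019, 0.0403] turn [0.4, -0.8, -0.3] rows>=1.0 q [-37.  23. -15.  53.  -0. -36.] F [-0.8  0.7 -1.1]
```

View pics/w7.png

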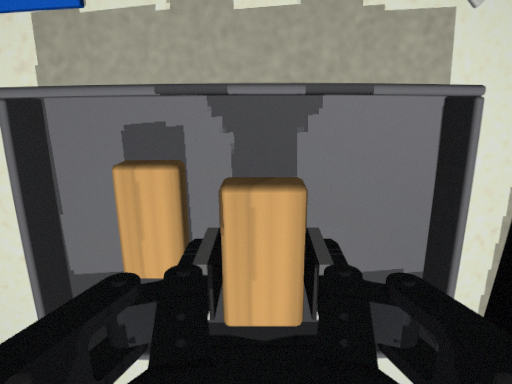

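Blank2 is held at (262,250) with a gap to the first blank at (152,215), so I can lower it.

send_rows --targets '[{"slide": [-0.002,0.001,0.01],"turn": [0,0,0]},{"slide": [-0.002,0.001,0.02],"turn": [0,0,0]},{"slide": [-0.002,0.001,0.033],"turn": [0,0,0]},{"slide": [-0.002,0.001,0.04],"turn": [0,0,0]},{"slide": [-0.002,0.001,0.04],"turn": [0,0,0]},{"slide": [-0.002,0.001,0.04],"turn": [0,0,0]}]'

```text
time_s: 11.53
tool_pos: [0.4354, -0.3284, 0.0135]
eef_rot: [179.7, -0.7, 178.8]
force: [0.1, 0.3, -1.0]
opening: 0.41
```

send_rows --targets '[{"slide": [0,0,0],"turn": [0,0,0]},{"slide": [0,0,0],"turn": [0,0,0]},{"slide": [0,0,0],"turn": [0,0,0]},{"slide": [0,0,-0.03],"turn": [0,0,0]},{"slide": [0,0,-0.07],"turn": [0,0,0]},{"slide": [0,0,-0.1],"turn": [0,0,0]},{"slide": [0,0,-0.1],"turn": [0,0,0]}]' --grip 53

```text
time_s: 12.12
tool_pos: [0.4394, -0.3311, 0.1199]
eef_rot: [180.0, -0.3, 178.7]
force: [1.1, -0.7, -0.6]
opening: 0.533
```

```bash
python3 -c "
from det import *
save('wrist','w8.png')
blanks(top('top8.png'))
go(.6322,-.1118,.11,166)"
```

```text
obj px [324.2 112.2] xy 0.8064 -0.1587 yaw -88.2 size 30 13 area 69
obj px [305.3 180.1] xy 0.6320 -0.1119 yaw -14.8 size 63 34 area 335
t=12.22 slide [-0.19, 0.2221, 0.0043] turn [0.2, -0.6, 12.8] rows>=7.0 q [-37.  20.  -9.  61.  -0. -36.] F [ 0.  -0.7 -0.4]
```

View pics/w8.png

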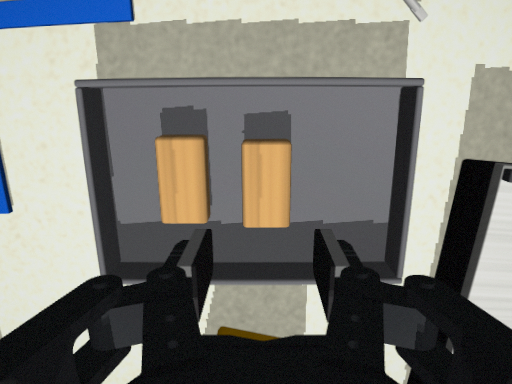

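Both blanks lie in the crate at (183,180) and (266,183). Next is blank1.

send_rows --targets '[{"slide": [-0.19,0.222,0.004],"turn": [0,0,13]},{"slide": [-0.19,0.222,0.004],"turn": [0,0,13]},{"slide": [-0.19,0.222,0.004],"turn": [0,0,13]},{"slide": [-0.19,0.222,0.004],"turn": [0,0,13]},{"slide": [-0.19,0.222,0.004],"turn": [0,0,13]},{"slide": [-0.19,0.222,0.004],"turn": [0,0,13]},{"slide": [-0.19,0.222,0.004],"turn": [0,0,13]},{"slide": [-0.19,0.222,0.004],"turn": [0,0,13]},{"slide": [-0.19,0.222,0.004],"turn": [0,0,13]}]' --grip 70

```text
time_s: 12.97
tool_pos: [0.6329, -0.1094, 0.1084]
eef_rot: [179.9, -0.7, 166.0]
force: [-0.8, 0.8, -0.5]
opening: 0.701
```

```bash
python3 -c "
from det import *
go(.6322,-.1120,.053,166)
T=wristT();save('wrist','w9.png');np.save('w9T.npy',T);top('top9.png')"
```

```text
t=12.97 slide [-0.0006, -0.0028, 0.0554] turn [0.1, -0.7, -0.0] rows>=1.3 q [-10.  29.   4.  66.   0.   4.] F [-0.8  0.8 -0.5]
```

View pics/w9.png

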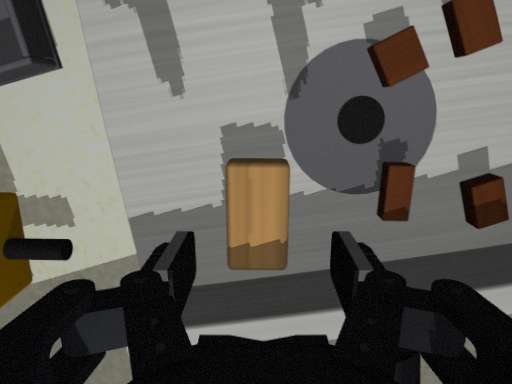

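Blank1 is at (258,213). The nearest chip's edge is at column 378, well outside the finger's outer edge, which should land near 340.

send_rows --targets '[{"slide": [-0.001,-0.003,0.035],"turn": [0,0,0]},{"slide": [-0.001,-0.003,0.05],"turn": [0,0,0]},{"slide": [-0.001,-0.003,0.055],"turn": [0,0,0]},{"slide": [-0.001,-0.003,0.055],"turn": [0,0,0]},{"slide": [-0.001,-0.003,0.055],"turn": [0,0,0]}]'

```text
time_s: 13.48
tool_pos: [0.6305, -0.1157, 0.0547]
eef_rot: [179.9, -0.7, 165.7]
force: [0.7, -0.6, 0.3]
opening: 0.7
```

send_rows --targets '[{"slide": [0,0,0],"turn": [0,0,0]},{"slide": [0,0,0],"turn": [0,0,0]},{"slide": [0,0,0],"turn": [0,0,0]},{"slide": [0,0,0],"turn": [0,0,0]},{"slide": [0,0,0],"turn": [0,0,0]},{"slide": [0,0,0],"turn": [0,0,0]}]' --grip 0

```text
time_s: 13.98
tool_pos: [0.6313, -0.1162, 0.0565]
eef_rot: [180.0, -0.6, 165.7]
force: [-0.3, -2.1, 6.4]
opening: 0.409
```

```bash
python3 -c "
from det import *
go(.4361,-.267,.06,179)"
```

```text
t=13.98 slide [0.152, -0.1943, -0.0022] turn [0.1, -0.5, -13.3] rows>=5.9 q [-10.  31.  -0.  59.   0.   4.] F [-0.3 -2.1  6.4]
```

send_rows --targets '[{"slide": [0,0,-0.03],"turn": [0,0,0]},{"slide": [0.01,-0.01,-0.055],"turn": [0,0,0]},{"slide": [0.04,-0.045,-0.055],"turn": [0,0,-6]},{"slide": [0.065,-0.08,-0.055],"turn": [0,0,-13]},{"slide": [0.09,-0.11,-0.055],"turn": [0,0,-13]},{"slide": [0.115,-0.145,-0.055],"turn": [0,0,-13]},{"slide": [0.14,-0.175,-0.055],"turn": [0,0,-13]},{"slide": [0.152,-0.194,-0.055],"turn": [0,0,-13]},{"slide": [0.152,-0.194,-0.055],"turn": [0,0,-13]},{"slide": [0.152,-0.194,-0.03],"turn": [0,0,-13]},{"slide": [0.152,-0.194,0],"turn": [0,0,-13]},{"slide": [0.152,-0.194,0],"turn": [0,0,-13]}]'

```text
time_s: 14.98
tool_pos: [0.4341, -0.2654, 0.0546]
eef_rot: [179.7, -0.8, 178.7]
force: [-0.8, 0.8, -0.7]
opening: 0.409
```

```bash
python3 -c "
from det import *
go(.4361,-.267,.0135,179);save('wrist','w10.png')"
```

```text
t=14.98 slide [-0.0026, -0.0018, 0.0411] turn [0.3, -0.8, -0.3] rows>=1.0 q [-31.  20. -20.  51.  -0. -30.] F [-0.8  0.8 -0.7]
```

View pics/w10.png

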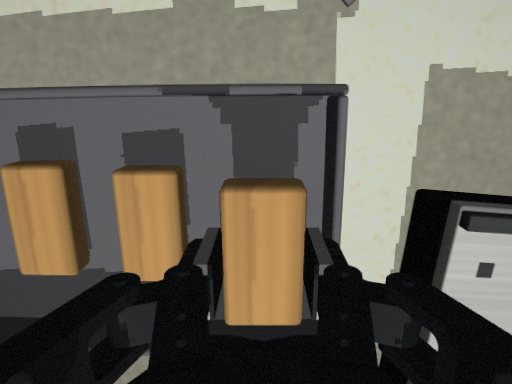

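```bash
python3 -c "
from det import *
T=wristT()
print(px2w('wrist',[(347,90),(333,230),(342,230)],.035,T));print(px2w('wrist',[(185,225),(184,270)],.023,T))"
```

```text
[[ 0.36647226 -0.22437078  0.035     ]
 [ 0.43600613 -0.22907558  0.035     ]
 [ 0.43613656 -0.22440422  0.035     ]]
[[ 0.43585576 -0.30803511  0.023     ]
 [ 0.46318515 -0.31090341  0.023     ]]
```

send_rows --targets '[{"slide": [-0.002,-0.003,0.01],"turn": [0,0,0]},{"slide": [-0.002,-0.003,0.02],"turn": [0,0,0]},{"slide": [-0.002,-0.003,0.033],"turn": [0,0,0]},{"slide": [-0.002,-0.003,0.04],"turn": [0,0,0]},{"slide": [-0.002,-0.003,0.04],"turn": [0,0,0]},{"slide": [-0.002,-0.003,0.04],"turn": [0,0,0]}]'

```text
time_s: 15.53
tool_pos: [0.4363, -0.2684, 0.0166]
eef_rot: [179.7, -0.7, 178.7]
force: [-0.2, 0.0, -1.2]
opening: 0.409
```

send_rows --targets '[{"slide": [0,0,0],"turn": [0,0,0]},{"slide": [0,0,0],"turn": [0,0,0]},{"slide": [0,0,0],"turn": [0,0,0]},{"slide": [0,0,-0.03],"turn": [0,0,0]},{"slide": [0,0,-0.07],"turn": [0,0,0]},{"slide": [0,0,-0.1],"turn": [0,0,0]},{"slide": [0,0,-0.1],"turn": [0,0,0]}]' --grip 48

```text
time_s: 16.12
tool_pos: [0.4405, -0.2707, 0.1227]
eef_rot: [180.0, -0.3, 178.7]
force: [0.8, -0.9, -0.4]
opening: 0.481
```

```bash
python3 -c "
from det import *
save('wrist','w11.png')
top('top11.png');crop('top11.png','t11.png',40,130,340,330,2)
go(.5132,.3999,.2,82)"
```

```text
t=16.22 slide [-0.0588, 0.6712, -0.0803] turn [-0.3, -0.6, 96.7] rows>=16.3 q [-31.  17. -14.  60.  -0. -30.] F [-0.4 -0.1 -0.1]
```

View pics/w11.png

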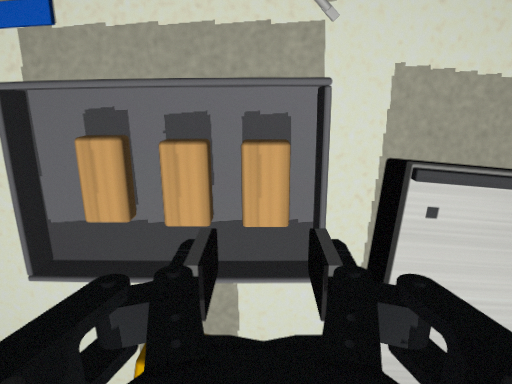

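View pics/t11.png

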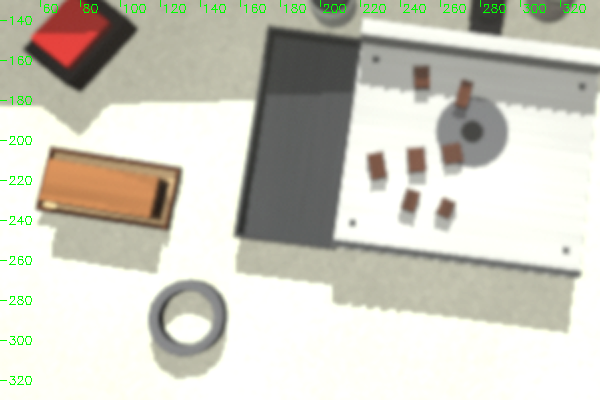

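All three blanks are in the crate. Now the scraper, using yaw −98.

```bash
python3 -c "
from det import *
go(.5132,.3999,.17,-98)"
```

```text
t=16.22 slide [-0.0591, 0.6711, -0.0503] turn [0.6, -0.3, -83.3] rows>=16.2 q [-31.  17. -14.  60.  -0. -30.] F [-0.4 -0.1 -0.1]
```

send_rows --targets '[{"slide": [-0.059,0.671,-0.05],"turn": [0,0,-83.3]},{"slide": [-0.059,0.671,-0.05],"turn": [0,0,-83.3]},{"slide": [-0.059,0.671,-0.05],"turn": [0,0,-83.3]},{"slide": [-0.059,0.671,-0.05],"turn": [0,0,-83.3]},{"slide": [-0.059,0.671,-0.05],"turn": [0,0,-83.3]},{"slide": [-0.059,0.671,-0.05],"turn": [0,0,-83.3]},{"slide": [-0.059,0.671,-0.05],"turn": [0,0,-83.3]},{"slide": [-0.059,0.671,-0.05],"turn": [0,0,-83.3]},{"slide": [-0.059,0.671,-0.05],"turn": [0,0,-83.3]},{"slide": [-0.059,0.671,-0.05],"turn": [0,0,-83.3]},{"slide": [-0.059,0.671,-0.05],"turn": [0,0,-83.3]},{"slide": [-0.059,0.671,-0.05],"turn": [0,0,-83.3]}]' --grip 82

```text
time_s: 17.22
tool_pos: [0.4925, 0.2283, 0.1548]
eef_rot: [179.3, 0.1, -97.6]
force: [1.0, -0.3, -0.0]
opening: 0.824
```

```bash
python3 -c "
from det import *
go(.5132,.3999,.15,-98)"
```

```text
t=17.22 slide [-0.1729, 0.0021, 0.005] turn [0.7, 0.1, 0.4] rows>=4.1 q [ 25.  18.  -6.  66.   0. -58.] F [ 1.  -0.3 -0. ]
```

send_rows --targets '[{"slide": [-0.04,0.002,0.005],"turn": [0,0,0.4]},{"slide": [-0.08,0.002,0.005],"turn": [0,0,0.4]},{"slide": [-0.12,0.002,0.005],"turn": [0,0,0.4]},{"slide": [-0.15,0.002,0.005],"turn": [0,0,0.4]},{"slide": [-0.173,0.002,0.005],"turn": [0,0,0.4]},{"slide": [-0.173,0.002,0.005],"turn": [0,0,0.4]},{"slide": [-0.173,0.002,0.005],"turn": [0,0,0.4]}]'

```text
time_s: 17.8
tool_pos: [0.5124, 0.4006, 0.1478]
eef_rot: [179.2, -0.1, -97.9]
force: [0.4, -1.3, -0.0]
opening: 0.817
```

```bash
python3 -c "
from det import *
go(.5132,.3999,.035,-98)
T=wristT();save('wrist','w12.png');np.save('w12T.npy',T)"
```

```text
t=17.80 slide [0.0004, -0.0025, 0.1128] turn [0.8, -0.1, 0.1] rows>=2.7 q [ 38.  28.   9.  72.   1. -44.] F [ 0.4 -1.3 -0. ]
```

View pics/w12.png

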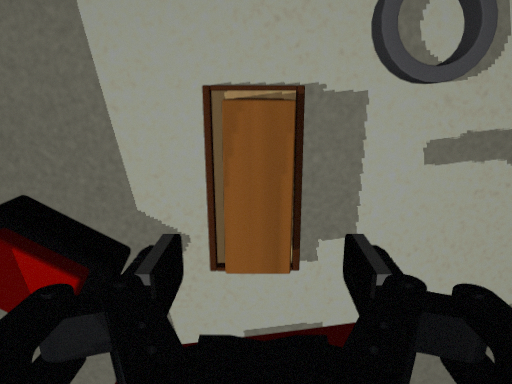

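The block's top face spans (222,99)-(295,99)-(290,272)-(226,272). The rest rim spans (203,86)-(305,86)-(299,270)-(210,271).

```bash
python3 -c "
from det import *
T=np.load('w12T.npy')
for q,z in (([(222,99),(295,99),(290,272),(226,272)],.056),([(203,86),(305,86),(299,270),(210,271)],.016)):
    P=px2w('wrist',q,z,T);c=P.mean(0);d=P[0]+P[1]-P[2]-P[3];print(c,np.degrees(np.arctan2(d[1],d[0])),np.linalg.norm(d)/2,np.linalg.norm(P[0]-P[1]),np.linalg.norm(P[3]-P[2]))
"
```

```text
[0.51398903 0.40048267 0.056     ] -98.24105207589568 0.12783440240117028 0.04860251770621612 0.04885516775313971
[0.51794409 0.40559256 0.016     ] -98.10764623871175 0.15808738764560407 0.07888418614927564 0.07948322350995458
```

send_rows --targets '[{"slide": [0,-0.002,0.04],"turn": [0,0,0]},{"slide": [0,-0.002,0.08],"turn": [0,0,0]},{"slide": [0,-0.002,0.105],"turn": [0,0,0]},{"slide": [0,-0.003,0.117],"turn": [0,0,0]},{"slide": [0,-0.003,0.117],"turn": [0,0,0]},{"slide": [0,-0.003,0.117],"turn": [0,0,0]}]'

```text
time_s: 18.35
tool_pos: [0.5142, 0.3984, 0.0318]
eef_rot: [179.2, -0.1, -98.0]
force: [-0.5, 0.1, 0.6]
opening: 0.822
```

send_rows --targets '[{"slide": [0,0,0],"turn": [0,0,0]},{"slide": [0,0,0],"turn": [0,0,0]},{"slide": [0,0,0],"turn": [0,0,0]},{"slide": [0,0,0],"turn": [0,0,0]},{"slide": [0,0,0],"turn": [0,0,0]},{"slide": [0,0,0],"turn": [0,0,0]}]' --grip 0 --force 90

```text
time_s: 18.85
tool_pos: [0.5155, 0.3991, 0.0347]
eef_rot: [179.4, 0.1, -98.0]
force: [-0.7, -1.5, 7.4]
opening: 0.566
```

```bash
python3 -c "
from det import *
x,y=R2w(-.052,-.085);print(x,y,R2w(.055,-.085), R2w(-.052,.15))
go(.514,.4005,.13,-98);go(x,y,.13,174.2)"
```

```text
0.5044764178803526 -0.1190099327969338 (np.float64(0.6109286537250329), np.float64(-0.12982295659550905)) (np.float64(0.528224647718345), np.float64(0.11478703377783142))
t=18.85 slide [-0.0013, 0.0027, -0.0953] turn [0.6, 0.1, -0.0] rows>=2.3 q [ 38.  33.  -0.  57.   0. -44.] F [-0.7 -1.5  7.4]
t=18.85 slide [0.5144, -0.0603, -0.0965] turn [0.5, -0.4, 87.8] rows>=12.6 q [ 38.  33.  -0.  57.   0. -44.] F [-0.7 -1.5  7.4]
```

send_rows --targets '[{"slide": [0,0,-0.02],"turn": [0,0,0]},{"slide": [0,0,-0.06],"turn": [0,0,0]},{"slide": [0.005,0,-0.097],"turn": [0,0,0]},{"slide": [0.04,-0.005,-0.097],"turn": [0,0,7]},{"slide": [0.08,-0.01,-0.097],"turn": [0,0,14]},{"slide": [0.12,-0.015,-0.097],"turn": [0,0,21]},{"slide": [0.16,-0.02,-0.097],"turn": [0,0,28]},{"slide": [0.2,-0.025,-0.097],"turn": [0,0,35]},{"slide": [0.24,-0.03,-0.097],"turn": [0,0,42]},{"slide": [0.28,-0.035,-0.097],"turn": [0,0,49]},{"slide": [0.32,-0.04,-0.097],"turn": [0,0,56]},{"slide": [0.36,-0.045,-0.097],"turn": [0,0,63]}]'

```text
time_s: 19.85
tool_pos: [0.511, 0.0342, 0.1323]
eef_rot: [179.7, -0.4, -161.4]
force: [1.5, 0.5, -2.7]
opening: 0.563
```

```bash
python3 -c "
from det import *
x,y=R2w(-.05,-.085)
go(x,y,.13,174.2);print(robot.state()['opening'])"
```

```text
t=19.85 slide [0.0533, -0.1439, 0.0019] turn [0.2, -0.4, 24.4] rows>=3.7 q [  4.  16. -13.  62.   0. -15.] F [ 1.5  0.5 -2.7]
0.5630604299285586
```

send_rows --targets '[{"slide": [0.013,-0.035,0.002],"turn": [0,0,6]},{"slide": [0.026,-0.07,0.002],"turn": [0,0,12]},{"slide": [0.04,-0.11,0.002],"turn": [0,0,18]},{"slide": [0.053,-0.144,0.002],"turn": [0,0,24.4]},{"slide": [0.053,-0.144,0.002],"turn": [0,0,24.4]},{"slide": [0.053,-0.144,0.002],"turn": [0,0,24.4]},{"slide": [0.053,-0.144,0.002],"turn": [0,0,24.4]}]'

```text
time_s: 20.43
tool_pos: [0.507, -0.1193, 0.1308]
eef_rot: [179.9, -0.4, 174.2]
force: [-0.2, -0.1, -2.7]
opening: 0.563
```

```bash
python3 -c "
from det import *
x,y=R2w(-.05,-.085)
go(x,y,.082,174.2);print(robot.state()['opening'])
save('wrist','w13.png');np.save('w13T.npy',wristT());save('top','top13.png');crop('top13.png','t13.png',150,130,350,290,4)"
```

```text
t=20.43 slide [0.0002, -0.0001, 0.0488] turn [0.1, -0.4, 0.0] rows>=1.2 q [-13.  17. -12.  62.   0.  -8.] F [-0.2 -0.1 -2.7]
0.5634948414802767
```

View pics/w13.png

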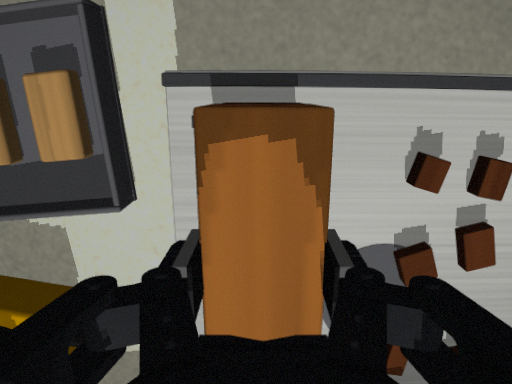

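View pics/t13.png

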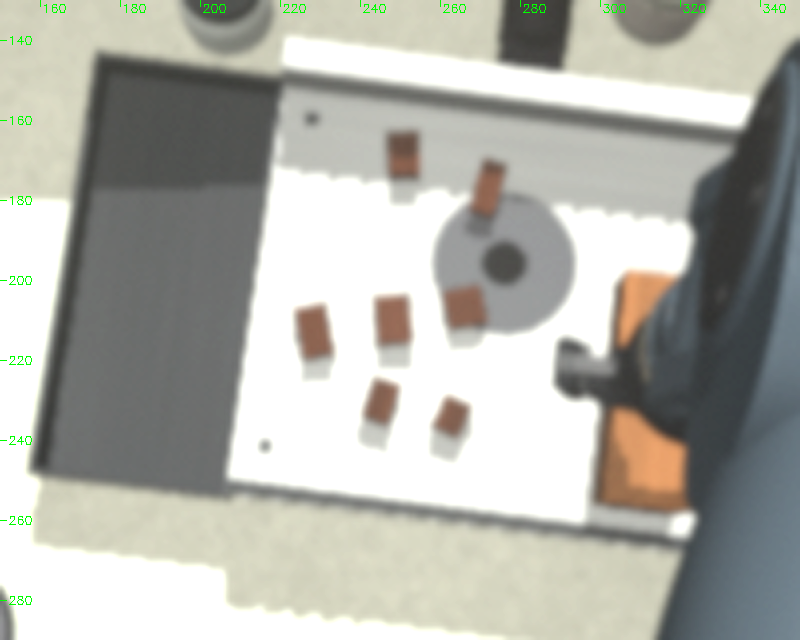

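The block is parallel to the bed, and all chips lie ahead of it at columns 222-275. Lowering now.

send_rows --targets '[{"slide": [0,0,0.025],"turn": [0,0,0]},{"slide": [0,0,0.042],"turn": [0,0,0]},{"slide": [0,0,0.048],"turn": [0,0,0]},{"slide": [0,0,0.05],"turn": [0,0,0]},{"slide": [0,0,0.05],"turn": [0,0,0]},{"slide": [0,0,0.05],"turn": [0,0,0]}]'

```text
time_s: 21.03
tool_pos: [0.5073, -0.1178, 0.0813]
eef_rot: [179.9, -0.4, 174.4]
force: [0.3, -0.7, -2.2]
opening: 0.566
```

```bash
python3 -c "
from det import *
x,y=R2w(-.05,.15)
go(x,y,.08,174.2);print(robot.state()['opening'])"
```

```text
t=21.03 slide [-0.0002, 0.2335, 0.0018] turn [0.1, -0.4, 0.2] rows>=5.6 q [-13.  19. -16.  55.   0.  -8.] F [ 0.3 -0.7 -2.2]
0.5656312417537718
```

send_rows --targets '[{"slide": [0,0.01,0.0015],"turn": [0,0,0]},{"slide": [0,0.02,0.0015],"turn": [0,0,0]},{"slide": [0,0.03,0.0015],"turn": [0,0,0]},{"slide": [0,0.04,0.0015],"turn": [0,0,0]},{"slide": [0,0.05,0.0015],"turn": [0,0,0]},{"slide": [0,0.06,0.0015],"turn": [0,0,0]},{"slide": [0,0.07,0.0015],"turn": [0,0,0]},{"slide": [0,0.08,0.0015],"turn": [0,0,0]},{"slide": [0,0.09,0.0015],"turn": [0,0,0]},{"slide": [0,0.1,0.0015],"turn": [0,0,0]},{"slide": [0,0.11,0.0015],"turn": [0,0,0]},{"slide": [0,0.12,0.0015],"turn": [0,0,0]}]'

```text
time_s: 22.03
tool_pos: [0.519, 0.0026, 0.08]
eef_rot: [179.9, -0.4, 174.4]
force: [0.3, -0.2, -2.2]
opening: 0.565
```

```bash
python3 -c "
from det import *
x,y=R2w(-.05,.15)
go(x,y,.08,174.2);print(robot.state()['opening'])
save('top','top14.png');crop('top14.png','t14.png',150,130,350,290,4)"
```

```text
t=22.03 slide [-0.0002, 0.1125, 0.0003] turn [0.1, -0.4, 0.2] rows>=2.7 q [  0.  19. -17.  55.   0.   6.] F [ 0.3 -0.2 -2.2]
0.564908292017873
```

View pics/t14.png

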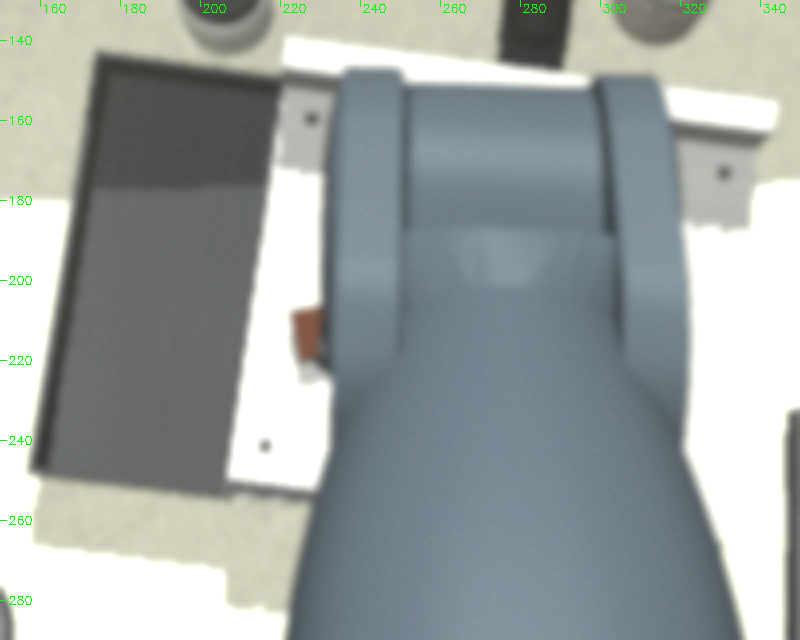

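send_rows --targets '[{"slide": [0,0.01,0],"turn": [0,0,0]},{"slide": [0,0.02,0],"turn": [0,0,0]},{"slide": [0,0.03,0],"turn": [0,0,0]},{"slide": [0,0.04,0],"turn": [0,0,0]},{"slide": [0,0.05,0],"turn": [0,0,0]},{"slide": [0,0.06,0],"turn": [0,0,0]},{"slide": [0,0.07,0],"turn": [0,0,0]},{"slide": [0,0.08,0],"turn": [0,0,0]},{"slide": [0,0.09,0],"turn": [0,0,0]},{"slide": [0,0.1,0],"turn": [0,0,0]},{"slide": [0,0.11,0],"turn": [0,0,0]},{"slide": [0,0.118,0],"turn": [0,0,0]}]'

```text
time_s: 23.08
tool_pos: [0.5308, 0.1227, 0.0804]
eef_rot: [179.8, -0.4, 174.5]
force: [-0.7, 0.4, -2.4]
opening: 0.564
```

send_rows --targets '[{"slide": [0,0.002,0],"turn": [0,0,0]},{"slide": [0,0.002,-0.03],"turn": [0,0,0]},{"slide": [0,0,-0.06],"turn": [0,0,0]},{"slide": [0,-0.03,-0.06],"turn": [0,0,0]},{"slide": [0,-0.07,-0.06],"turn": [0,0,0]},{"slide": [0,-0.11,-0.06],"turn": [0,0,0]},{"slide": [0,-0.15,-0.06],"turn": [0,0,0]},{"slide": [0,-0.19,-0.06],"turn": [0,0,0]},{"slide": [0,-0.23,-0.06],"turn": [0,0,0]},{"slide": [0,-0.24,-0.06],"turn": [0,0,0]}]'

```text
time_s: 23.92
tool_pos: [0.5073, -0.1211, 0.1398]
eef_rot: [179.9, -0.3, 174.3]
force: [0.5, 0.2, -2.0]
opening: 0.565
```

```bash
python3 -c "
from det import *
x,y=R2w(.048,-.085)
go(x,y,.08,174.2);print(robot.state()['opening'])
save('top','top15.png');crop('top15.png','t15.png',150,130,350,290,4)
save('wrist','w15.png')"
```

```text
t=23.92 slide [-0.0973, 0.0017, 0.0592] turn [0.1, -0.3, 0.1] rows>=2.7 q [-13.  16. -11.  63.   0.  -8.] F [ 0.5  0.2 -2. ]
0.5649941691461865
```

View pics/t15.png

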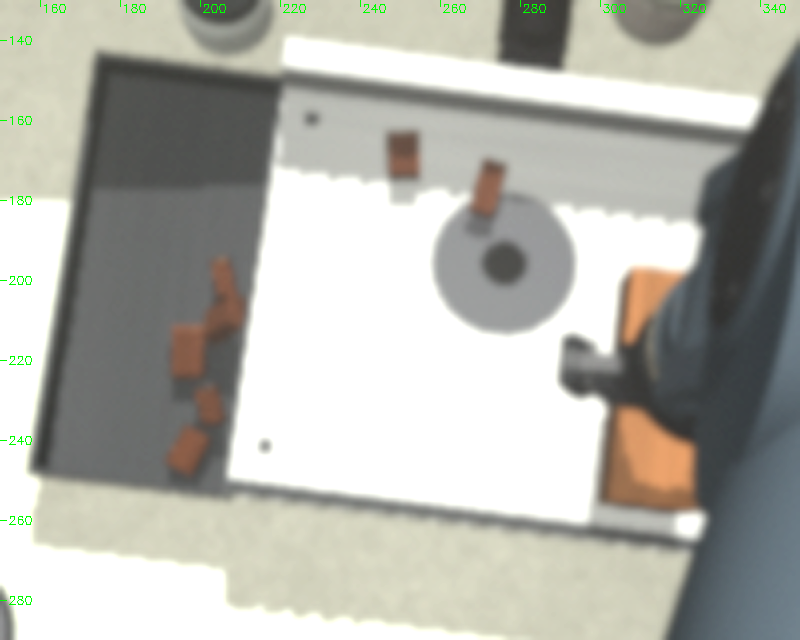

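View pics/w15.png

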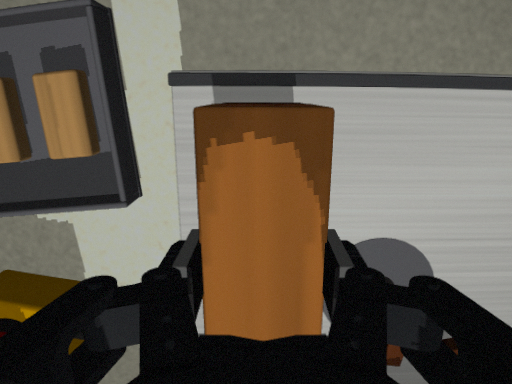

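Five chips are in the tray, at columns 190-210. Two remain on the bed at (250,168) and (272,178), so now the second lane.

send_rows --targets '[{"slide": [-0.035,0.001,0],"turn": [0,0,0]},{"slide": [-0.07,0.001,0],"turn": [0,0,0]},{"slide": [-0.098,0.001,0],"turn": [0,0,0]},{"slide": [-0.098,0.001,0],"turn": [0,0,0]},{"slide": [-0.098,0.001,0.03],"turn": [0,0,0]},{"slide": [-0.098,0.001,0.05],"turn": [0,0,0]},{"slide": [-0.098,0.001,0.058],"turn": [0,0,0]},{"slide": [-0.098,0.001,0.059],"turn": [0,0,0]},{"slide": [-0.098,0.001,0.059],"turn": [0,0,0]}]'

```text
time_s: 24.77
tool_pos: [0.6048, -0.1262, 0.08]
eef_rot: [179.8, -0.4, 174.3]
force: [-0.5, 0.2, -2.4]
opening: 0.562
```

```bash
python3 -c "
from det import *
x,y=R2w(.048,.15)
go(x,y,.08,174.2);print(robot.state()['opening'])
save('scene','s16.png');crop('s16.png','s16c.png',180,130,350,290,4)"
```

```text
t=24.77 slide [0.0002, 0.232, 0.0007] turn [0.2, -0.4, 0.1] rows>=5.6 q [-12.  28.  -2.  60.   0.  -6.] F [-0.5  0.2 -2.4]
0.562380296500592
```

View pics/s16c.png

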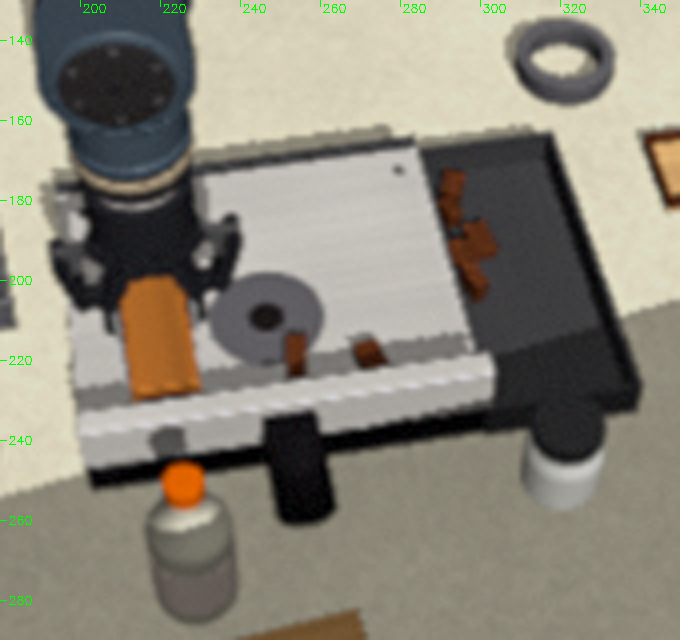

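The scene view shows the block at (215,215) behind the two remaining chips at (251,220) and (270,218). Pushing now.

send_rows --targets '[{"slide": [0,0.01,0],"turn": [0,0,0]},{"slide": [0,0.02,0],"turn": [0,0,0]},{"slide": [0,0.03,0],"turn": [0,0,0]},{"slide": [0,0.04,0],"turn": [0,0,0]},{"slide": [0,0.05,0],"turn": [0,0,0]},{"slide": [0,0.06,0],"turn": [0,0,0]},{"slide": [0,0.07,0],"turn": [0,0,0]},{"slide": [0,0.08,0],"turn": [0,0,0]},{"slide": [0,0.09,0],"turn": [0,0,0]},{"slide": [0,0.1,0],"turn": [0,0,0]},{"slide": [0,0.11,0],"turn": [0,0,0]},{"slide": [0,0.12,0],"turn": [0,0,0]}]'

```text
time_s: 25.82
tool_pos: [0.6171, -0.006, 0.0807]
eef_rot: [179.8, -0.4, 174.3]
force: [-0.2, 0.2, -3.1]
opening: 0.564
```

send_rows --targets '[{"slide": [0,0.01,0],"turn": [0,0,0]},{"slide": [0,0.02,0],"turn": [0,0,0]},{"slide": [0,0.03,0],"turn": [0,0,0]},{"slide": [0,0.04,0],"turn": [0,0,0]},{"slide": [0,0.05,0],"turn": [0,0,0]},{"slide": [0,0.06,0],"turn": [0,0,0]},{"slide": [0,0.07,0],"turn": [0,0,0]},{"slide": [0,0.08,0],"turn": [0,0,0]},{"slide": [0,0.09,0],"turn": [0,0,0]},{"slide": [0,0.1,0],"turn": [0,0,0]},{"slide": [0,0.11,0],"turn": [0,0,0]},{"slide": [0,0.118,0],"turn": [0,0,0]}]'

```text
time_s: 26.82
tool_pos: [0.629, 0.1126, 0.0811]
eef_rot: [179.8, -0.4, 174.3]
force: [-0.4, 0.1, -2.4]
opening: 0.561
```

send_rows --targets '[{"slide": [0,0.002,0],"turn": [0,0,0]},{"slide": [0,0.002,-0.03],"turn": [0,0,0]},{"slide": [0,0,-0.065],"turn": [0,0,0]},{"slide": [0,0,-0.065],"turn": [0,0,0]}]'

```text
time_s: 27.15
tool_pos: [0.6321, 0.1127, 0.1524]
eef_rot: [179.7, 0.1, 174.3]
force: [1.9, 0.0, -1.4]
opening: 0.564
```

```bash
python3 -c "
from det import *
go(.518,.404,.14,-98);print(robot.state()['opening'])
save('scene','s17.png');crop('s17.png','s17c.png',180,130,350,290,4)
save('top','top17.png')"
```

```text
t=27.15 slide [0.1425, 0.2784, 0.0135] turn [0.1, 0.3, -87.7] rows>=12.2 q [10. 27.  7. 70.  0. 16.] F [ 1.9  0.  -1.4]
0.5635356904473049
```

View pics/s17c.png

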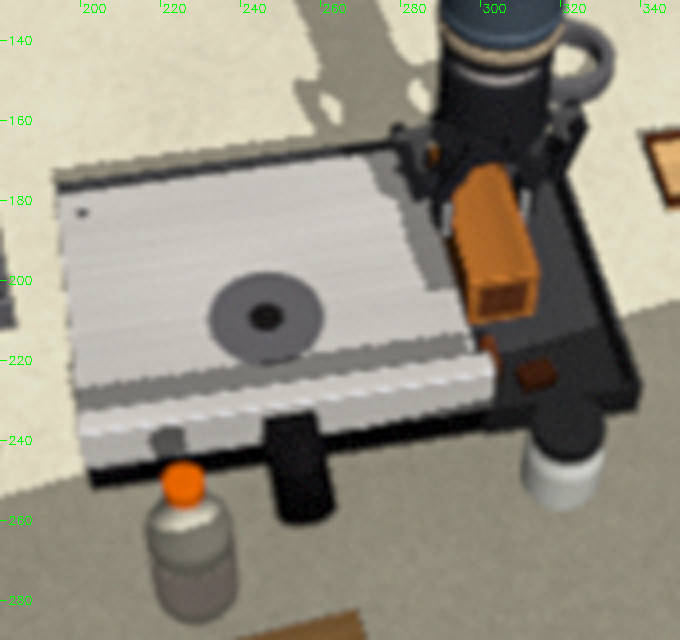

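The bed looks clear. I'll carry the block to the rest and check the bed from the top on the way.

send_rows --targets '[{"slide": [0.012,0.023,0.01],"turn": [0,0,-7]},{"slide": [0.024,0.046,0.01],"turn": [0,0,-14]},{"slide": [0.036,0.069,0.01],"turn": [0,0,-21]},{"slide": [0.048,0.092,0.01],"turn": [0,0,-28]},{"slide": [0.06,0.115,0.01],"turn": [0,0,-35]},{"slide": [0.072,0.138,0.01],"turn": [0,0,-42]},{"slide": [0.084,0.161,0.01],"turn": [0,0,-49]},{"slide": [0.096,0.184,0.01],"turn": [0,0,-56]},{"slide": [0.108,0.207,0.01],"turn": [0,0,-63]},{"slide": [0.12,0.23,0.01],"turn": [0,0,-70]},{"slide": [0.132,0.253,0.01],"turn": [0,0,-77]},{"slide": [0.142,0.276,0.01],"turn": [0,0,-84]}]'

```text
time_s: 28.25
tool_pos: [0.5149, 0.4017, 0.1372]
eef_rot: [179.7, 0.1, -101.4]
force: [0.6, 0.3, -2.2]
opening: 0.564
```

```bash
python3 -c "
from det import *
go(.518,.404,.1,-98);print(robot.state()['opening'])
save('top','top18.png');crop('top18.png','t18.png',40,130,350,290,2)
chips(cv2.imread('pics/top18.png')[:,:,::-1].copy(),.03)"
```

```text
t=28.25 slide [-0.0028, -0.0028, 0.0372] turn [0.3, 0.1, -3.4] rows>=0.9 q [ 38.  29.   8.  70.   0. -41.] F [ 0.6  0.3 -2.2]
0.5644756924768443
chip px [200. 163.] w [0.677 0.15 ] router [0.092 0.2  ] 73
chip px [211. 172.] w [0.654 0.121] router [0.072 0.169] 64
chip px [201. 211.] w [0.554 0.142] router [-0.029  0.18 ] 225
chip px [202. 231.] w [0.505 0.138] router [-0.078  0.171] 49
chip px [197. 242.] w [0.477 0.15 ] router [-0.107  0.18 ] 79
```

View pics/t18.png

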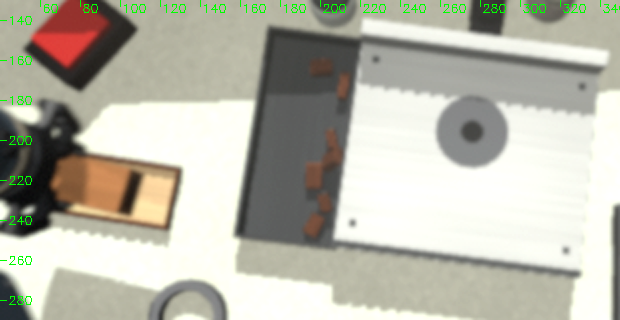

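All seven chips are in the tray and the bed is empty. Aligning the block over the rest.

send_rows --targets '[{"slide": [-0.002,-0.004,0.01],"turn": [0,0,-3.4]},{"slide": [-0.002,-0.004,0.03],"turn": [0,0,-3.4]},{"slide": [-0.002,-0.004,0.05],"turn": [0,0,-3.4]},{"slide": [-0.002,-0.004,0.06],"turn": [0,0,-3.4]},{"slide": [-0.002,-0.004,0.06],"turn": [0,0,-3.4]},{"slide": [-0.002,-0.004,0.06],"turn": [0,0,-3.4]}]'

```text
time_s: 28.8
tool_pos: [0.5172, 0.4069, 0.0763]
eef_rot: [179.6, 0.2, -97.3]
force: [0.2, 1.0, -1.7]
opening: 0.563
```

```bash
python3 -c "
from det import *
go(.519,.403,.036,-98);print(robot.state()['opening'])
save('wrist','w18.png');save('scene','s18.png');crop('s18.png','s18c.png',300,100,440,220,5)"
```

```text
t=28.80 slide [0.0038, -0.0025, 0.0403] turn [0.4, 0.2, 0.7] rows>=1.0 q [ 38.  31.   4.  62.   0. -45.] F [ 0.2  1.  -1.7]
0.5630032825597759
```

View pics/w18.png

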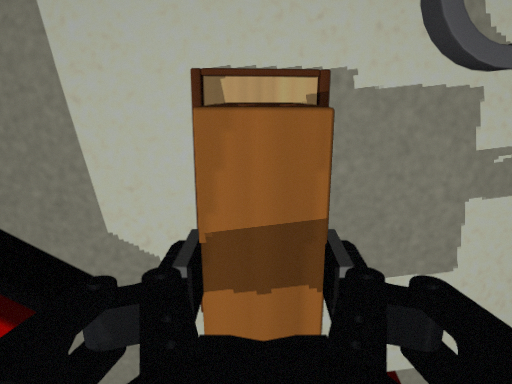

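View pics/s18c.png

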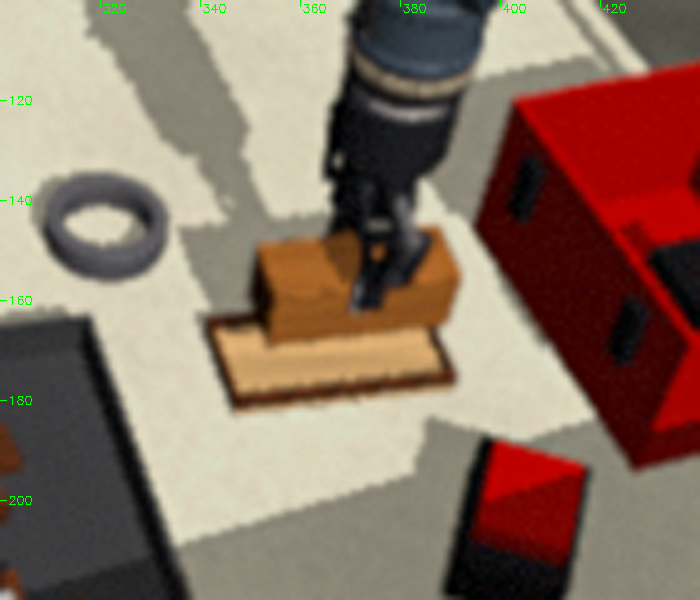

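```bash
python3 -c "
from det import *
T=wristT();tx=toolT()[:3,0];c=np.array([.518,.404,0])
P=px2w('wrist',[(192,70),(330,70)],.016,T);Q=px2w('wrist',[(193,108),(333,108)],.0976,T)
TT=np.linalg.inv(toolT())
f=lambda X:(TT[:3,:3]@X.T).T+TT[:3,3]
print(f(P).round(4));print(f(Q).round(4));print(toolT()[:3,3],P.round(4))"
```

```text
[[ 0.0801 -0.04    0.0614]
 [ 0.0801  0.0386  0.0618]]
[[ 0.0617 -0.0242 -0.02  ]
 [ 0.0617  0.0248 -0.0198]]
[0.51826081 0.40768256 0.07804278] [[0.5474 0.3235 0.016 ]
 [0.4695 0.3335 0.016 ]]
```

The block and rest are aligned, with about 3 mm to shift along the length. Lowering.

send_rows --targets '[{"slide": [0.003,-0.001,0.01],"turn": [0,0,0]},{"slide": [0.003,-0.001,0.022],"turn": [0,0,0]},{"slide": [0.003,-0.001,0.033],"turn": [0,0,0]},{"slide": [0.003,-0.001,0.038],"turn": [0,0,0]},{"slide": [0.003,-0.001,0.041],"turn": [0,0,0]},{"slide": [0.003,-0.001,0.041],"turn": [0,0,0]},{"slide": [0.003,-0.001,0.041],"turn": [0,0,0]}]'

```text
time_s: 29.48
tool_pos: [0.5189, 0.4049, 0.0372]
eef_rot: [179.7, 0.3, -97.3]
force: [0.2, -0.3, -1.9]
opening: 0.564
```

send_rows --targets '[{"slide": [0,0,0.001],"turn": [0,0,0]},{"slide": [0,0,0.002],"turn": [0,0,0]},{"slide": [0,0,0.002],"turn": [0,0,0]}]'

```text
time_s: 29.73
tool_pos: [0.519, 0.405, 0.0354]
eef_rot: [179.8, 0.3, -97.3]
force: [-0.1, 0.9, -3.0]
opening: 0.564
```

send_rows --targets '[{"slide": [0,0,0],"turn": [0,0,0]},{"slide": [0,0,0],"turn": [0,0,0]},{"slide": [0,0,0],"turn": [0,0,0]},{"slide": [0,0,0],"turn": [0,0,0]},{"slide": [0,0,-0.03],"turn": [0,0,0]},{"slide": [0,0,-0.07],"turn": [0,0,0]},{"slide": [0,0,-0.11],"turn": [0,0,0]},{"slide": [0,0,-0.13],"turn": [0,0,0]},{"slide": [0,0,-0.13],"turn": [0,0,0]}]' --grip 80

```text
time_s: 30.48
tool_pos: [0.5215, 0.4058, 0.1716]
eef_rot: [-179.9, 0.7, -97.3]
force: [1.3, 0.1, -0.4]
opening: 0.797
```

```bash
python3 -c "
from det import *
save('wrist','w19.png')
go(.6172,-.3414,.16,150)"
```

```text
t=30.53 slide [0.7283, -0.1908, 0.0016] turn [0.6, 0.3, 112.7] rows>=18.1 q [ 38.  28.  12.  74.   0. -45.] F [ 0.2 -0.4 -0.4]
```

View pics/w19.png

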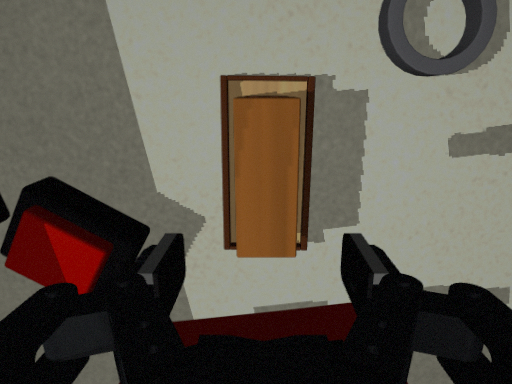

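send_rows --targets '[{"slide": [0.728,-0.191,0.002],"turn": [0,0,112.7]},{"slide": [0.728,-0.191,0.002],"turn": [0,0,112.7]},{"slide": [0.728,-0.191,0.002],"turn": [0,0,112.7]},{"slide": [0.728,-0.191,0.002],"turn": [0,0,112.7]},{"slide": [0.728,-0.191,0.002],"turn": [0,0,112.7]},{"slide": [0.728,-0.191,0.002],"turn": [0,0,112.7]},{"slide": [0.728,-0.191,0.002],"turn": [0,0,112.7]},{"slide": [0.728,-0.191,0.002],"turn": [0,0,112.7]},{"slide": [0.728,-0.191,0.002],"turn": [0,0,112.7]},{"slide": [0.728,-0.191,0.002],"turn": [0,0,112.7]},{"slide": [0.728,-0.191,0.002],"turn": [0,0,112.7]},{"slide": [0.728,-0.191,0.002],"turn": [0,0,112.7]}]'

```text
time_s: 31.53
tool_pos: [0.5838, -0.0934, 0.1604]
eef_rot: [179.4, -0.2, 176.4]
force: [0.7, 0.1, 0.1]
opening: 0.8
```

```bash
python3 -c "
from det import *
save('top','top20.png');crop('top20.png','t20.png',40,180,180,330,4)
go(.6172,-.3414,.16,150)"
```

```text
t=31.58 slide [-0.0508, -0.238, -0.0015] turn [0.3, -0.2, 25.6] rows>=5.8 q [-10.  22.   1.  69.   0.  -6.] F [-0.5 -4.1 -0.6]
```

View pics/t20.png

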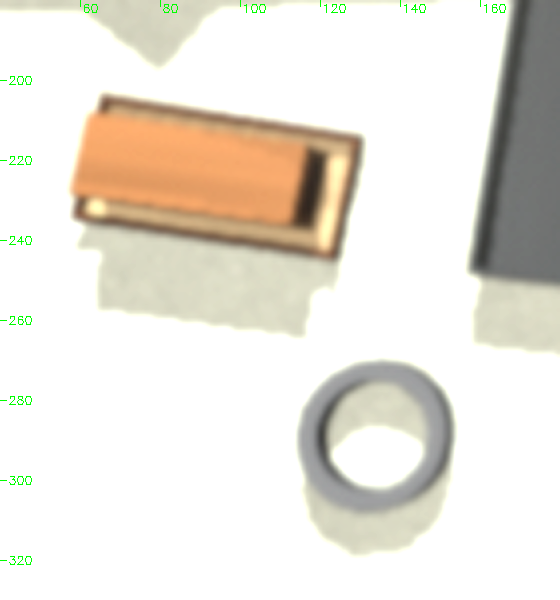

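```bash
python3 -c "
from p import *
for z in (.056,.062,.066):
    r,e=fit2('top',[((.065,.025,z),(116.5,217.5)),((-.065,.025,z),(62.3,208)),((-.065,-.025,z),(58.5,228.5)),((.065,-.025,z),(112.5,236.5))],[.4,.4,-1.57]); print('scr',z,r[:2],np.degrees(r[2]),e.tolist())
r,e=fit2('top',[((.08,.04,.016),(130.5,213.5)),((-.08,.04,.016),(65.5,203.5)),((-.08,-.04,.016),(58,234.5)),((.08,-.04,.016),(124.5,244.5))],[.4,.4,-1.57])
print(r[:2],np.degrees(r[2]),e.tolist())
"
```

```text
scr 0.056 [0.51696386 0.40503047] -98.05080771533378 [[0.9, -0.8], [-0.1, -0.2], [-1.5, 0.1], [0.3, 0.9]]
scr 0.062 [0.51632044 0.40283629] -98.13687264897354 [[1.1, -0.8], [-0.2, -0.3], [-1.7, 0.2], [0.4, 1.1]]
scr 0.066 [0.51588747 0.4013678 ] -98.19817891725543 [[1.2, -0.8], [-0.3, -0.4], [-1.8, 0.2], [0.5, 1.2]]
[0.51799027 0.40196953] -97.50209426737493 [[0.3, -0.6], [0.1, -0.5], [-0.0, 0.6], [-0.4, 0.4]]
```

The fit puts the block at (.517,.405) and the rest at (.518,.402), so it lies inside the rim. Now the stop.

send_rows --targets '[{"slide": [-0.051,-0.238,-0.001],"turn": [0,0,25.6]},{"slide": [-0.051,-0.238,-0.001],"turn": [0,0,25.6]},{"slide": [-0.051,-0.238,-0.001],"turn": [0,0,25.6]},{"slide": [-0.051,-0.238,-0.001],"turn": [0,0,25.6]},{"slide": [-0.051,-0.238,-0.001],"turn": [0,0,25.6]},{"slide": [-0.051,-0.238,-0.001],"turn": [0,0,25.6]},{"slide": [-0.051,-0.238,-0.001],"turn": [0,0,25.6]},{"slide": [-0.051,-0.238,-0.001],"turn": [0,0,25.6]},{"slide": [-0.051,-0.238,-0.001],"turn": [0,0,25.6]},{"slide": [-0.051,-0.238,-0.001],"turn": [0,0,25.6]}]'

```text
time_s: 32.42
tool_pos: [0.6171, -0.3401, 0.1589]
eef_rot: [179.7, -0.3, 150.1]
force: [-0.4, 1.6, 0.4]
opening: 0.798
```

```bash
python3 -c "
from det import *
go(.6172,-.3414,.056,150)
T=wristT();save('wrist','w21.png')
im=cv2.imread('pics/w21.png').astype(int);m=((im[:,:,2]>90)&(im[:,:,1]<70)).astype(np.uint8)
n,l,s,c=cv2.connectedComponentsWithStats(m);i=1+np.argmax(s[1:,4]);print(s[i],c[i],px2w('wrist',c[i],.070,T))"
```

```text
t=32.42 slide [-0.0013, -0.0016, 0.1029] turn [0.3, -0.3, 0.1] rows>=2.5 q [-29.  34.  20.  77.   0.   1.] F [-0.4  1.6  0.4]
[ 232  171   53   52 1891] [259.3495505  198.25436277] [[ 0.61913497 -0.34338519  0.07      ]]
```

View pics/w21.png

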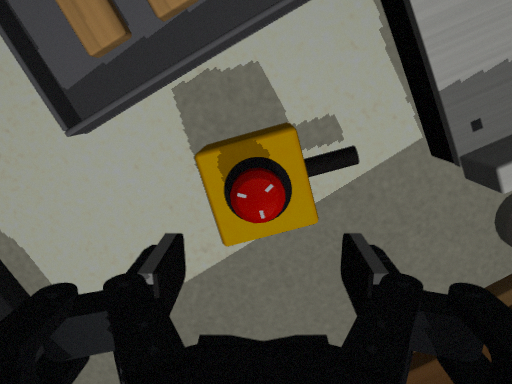

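The latched head is at (259,198), nearly centred between the fingers.

send_rows --targets '[{"slide": [-0.002,-0.0015,0.035],"turn": [0,0,0]},{"slide": [-0.002,-0.0015,0.07],"turn": [0,0,0]},{"slide": [-0.002,-0.0015,0.09],"turn": [0,0,0]},{"slide": [-0.002,-0.0015,0.1],"turn": [0,0,0]},{"slide": [-0.002,-0.0015,0.102],"turn": [0,0,0]},{"slide": [-0.002,-0.0015,0.102],"turn": [0,0,0]},{"slide": [-0.002,-0.0015,0.102],"turn": [0,0,0]}]'

```text
time_s: 33.05
tool_pos: [0.6191, -0.3414, 0.0592]
eef_rot: [179.7, -0.2, 150.1]
force: [-0.3, 0.1, 0.3]
opening: 0.804
```

send_rows --targets '[{"slide": [0,0,0],"turn": [0,0,0]},{"slide": [0,0,0],"turn": [0,0,0]},{"slide": [0,0,0],"turn": [0,0,0]},{"slide": [0,0,0],"turn": [0,0,0]},{"slide": [0,0,0],"turn": [0,0,0]},{"slide": [0,0,0],"turn": [0,0,0]}]' --grip 0 --force 30

```text
time_s: 33.55
tool_pos: [0.6189, -0.3442, 0.061]
eef_rot: [179.9, 0.0, 150.0]
force: [-4.9, -9.6, 5.2]
opening: 0.441
```

send_rows --targets '[{"slide": [0,-0.001,0],"turn": [0,0,7]},{"slide": [0,-0.001,0],"turn": [0,0,14]},{"slide": [0,-0.001,0],"turn": [0,0,21]},{"slide": [0,-0.001,0],"turn": [0,0,28]},{"slide": [0,-0.001,0],"turn": [0,0,35]},{"slide": [0,-0.001,0],"turn": [0,0,42]},{"slide": [0,-0.001,0],"turn": [0,0,49]},{"slide": [0,-0.001,0],"turn": [0,0,56]},{"slide": [0,-0.001,0],"turn": [0,0,59]},{"slide": [0,-0.001,0],"turn": [0,0,59]},{"slide": [0,-0.001,0],"turn": [0,0,59]}]'

```text
time_s: 34.47
tool_pos: [0.6187, -0.3451, 0.062]
eef_rot: [179.9, -0.1, 91.1]
force: [-2.0, 2.3, 4.4]
opening: 0.441
```

```bash
python3 -c "
from det import *
s=robot.state();print(s['torque'],s['force'],s['opening'])
save('wrist','w22.png')"
```

```text
[ 0.45937661 -0.04494987 -0.00647794] [-2.01169511  2.29976361  4.36613698] 0.441481592311001
```

View pics/w22.png

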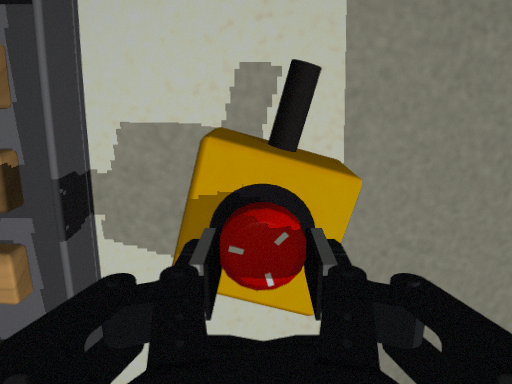

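The head marks keep the same arrangement in the gripper as before, so the head turned with it by about 59°. Releasing now.

send_rows --targets '[{"slide": [0,0,0],"turn": [0,0,0]},{"slide": [0,0,0],"turn": [0,0,0]},{"slide": [0,0,0],"turn": [0,0,0]},{"slide": [0,0,0],"turn": [0,0,0]},{"slide": [0,0,-0.03],"turn": [0,0,0]},{"slide": [0,0,-0.07],"turn": [0,0,0]},{"slide": [0,0,-0.11],"turn": [0,0,0]},{"slide": [0,0,-0.11],"turn": [0,0,0]},{"slide": [0,0,-0.11],"turn": [0,0,0]}]' --grip 80

```text
time_s: 35.27
tool_pos: [0.6198, -0.346, 0.175]
eef_rot: [179.6, 0.1, 91.2]
force: [-0.2, -0.4, -1.7]
opening: 0.802
```

```bash
python3 -c "
from det import *
T=wristT();save('wrist','w23.png');crop('w23.png','w23c.png',150,60,400,310,3)
im=cv2.imread('pics/w23.png').astype(int);m=((im[:,:,2]>90)&(im[:,:,1]<70)).astype(np.uint8)
n,l,s,c=cv2.connectedComponentsWithStats(m);i=1+np.argmax(s[1:,4]);print(s[i],c[i])
for z in (.0747,.083): 
    p=w2px('wrist',[(.6182,-.3425,z),(.6382,-.3425,z),(.5982,-.3425,z)],T);print(p[0],p[1,0]-p[2,0])
"
```

```text
[ 236  160   51   52 1930] [261.1761658  185.28186528]
[259.99533627 183.59489623] 54.5298191922175
[259.977333   186.54502293] 56.3334095544661
```

View pics/w23c.png

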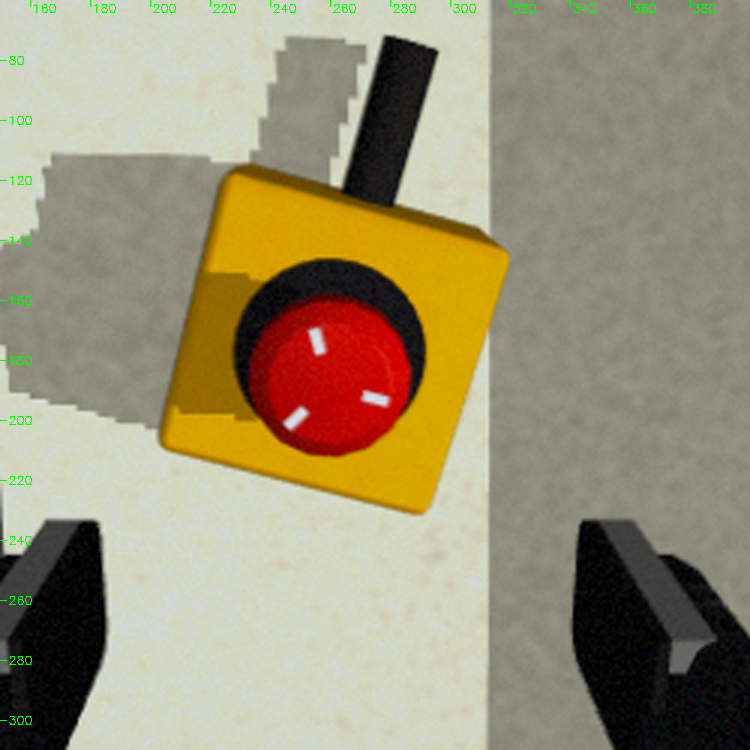

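The head overhangs the black ring as it did in the raised picture, and it has turned back. I'll back off and compare the fixed cameras with the start.

send_rows --targets '[{"slide": [0.03,-0.03,-0.02],"turn": [0,0,0]},{"slide": [0.06,-0.07,-0.04],"turn": [0,0,0]},{"slide": [0.09,-0.11,-0.05],"turn": [0,0,0]},{"slide": [0.12,-0.15,-0.05],"turn": [0,0,0]},{"slide": [0.15,-0.19,-0.05],"turn": [0,0,0]},{"slide": [0.18,-0.22,-0.05],"turn": [0,0,0]},{"slide": [0.21,-0.25,-0.05],"turn": [0,0,0]},{"slide": [0.24,-0.27,-0.05],"turn": [0,0,0]},{"slide": [0.26,-0.27,-0.05],"turn": [0,0,0]},{"slide": [0.26,-0.27,-0.05],"turn": [0,0,0]},{"slide": [0.26,-0.27,-0.05],"turn": [0,0,0]}]'

```text
time_s: 36.23
tool_pos: [0.3407, -0.0888, 0.2208]
eef_rot: [179.9, -0.1, 91.3]
force: [0.2, 0.0, 0.6]
opening: 0.802
```

```bash
python3 -c "
from det import *
save('top','top24.png');save('scene','s24.png')
def head(f):
    im=cv2.imread('pics/'+f).astype(int)[160:215,370:425];m=((im[:,:,2]>110)&(im[:,:,1]<90)).astype(np.uint8)
    n,l,s,c=cv2.connectedComponentsWithStats(m);i=1+np.argmax(s[1:,4]);print(f,c[i]+[370,160],s[i,4])
for f in ('top0.png','top2.png','top11.png','top20.png','top24.png'): head(f)
def heads(f):
    im=cv2.imread('pics/'+f).astype(int)[215:265,125:180];m=((im[:,:,2]>110)&(im[:,:,1]<70)).astype(np.uint8)
    n,l,s,c=cv2.connectedComponentsWithStats(m);i=1+np.argmax(s[1:,4]);print(f,c[i]+[125,215],s[i,4])
for f in ('scene0.png','s17.png','s24.png'): heads(f)
a=cv2.imread('pics/scene0.png');b=cv2.imread('pics/s24.png')
"
```

```text
top0.png [400.70967742 187.32903226] 155
top2.png [399.41290323 188.05806452] 155
top11.png [399.52258065 187.94193548] 155Traceback (most recent call last):
  File "<string>", line 7, in <module>
    for f in ('top0.png','top2.png','top11.png','top20.png','top24.png'): head(f)
                                                                          ~~~~^^^
  File "<string>", line 6, in head
    n,l,s,c=cv2.connectedComponentsWithStats(m);i=1+np.argmax(s[1:,4]);print(f,c[i]+[370,160],s[i,4])
                                                    ~~~~~~~~~^^^^^^^^^
    return _wrapfunc(a, 'argmax', axis=axis, out=out, **kwds)
    return bound(*args, **kwds)
ValueError: attempt to get argmax of an empty sequence
```

View pics/s24.png

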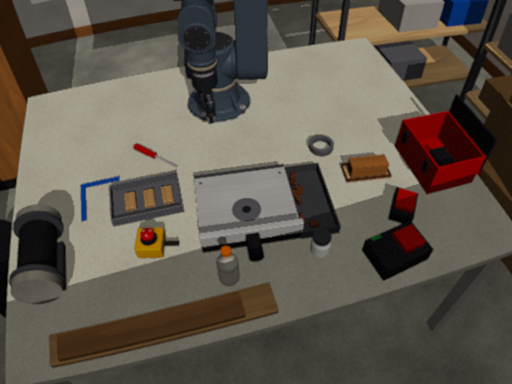

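View pics/top24.png

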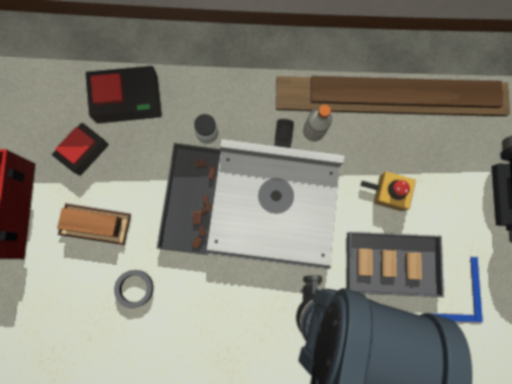

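```bash
python3 -c "
from det import *
def head(f):
    im=cv2.imread('pics/'+f).astype(int)[160:215,370:425];m=((im[:,:,2]>110)&(im[:,:,1]<90)).astype(np.uint8)
    n,l,s,c=cv2.connectedComponentsWithStats(m);i=1+np.argmax(s[1:,4]);print(f,c[i]+[370,160],s[i,4])
for f in ('top0.png','top2.png','top24.png'): head(f)
crop('s24.png','s24c.png',320,130,420,200,6)
crop('top24.png','t24c.png',40,180,180,280,5)
crop('scene0.png','s0c.png',320,130,420,200,6)
print(robot.state()['time_s'])"
```

```text
top0.png [400.70967742 187.32903226] 155
top2.png [399.41290323 188.05806452] 155
top24.png [400.67948718 187.41025641] 156
36.3333
```

View pics/s24c.png

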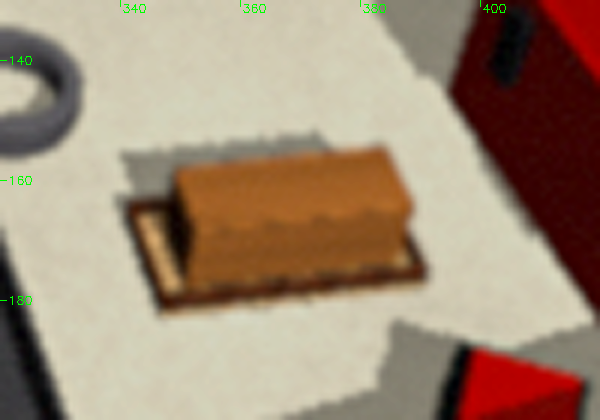

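View pics/t24c.png

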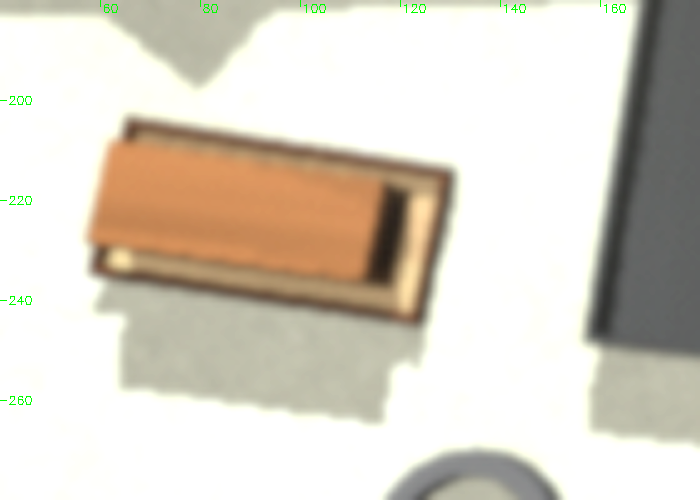

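View pics/s0c.png

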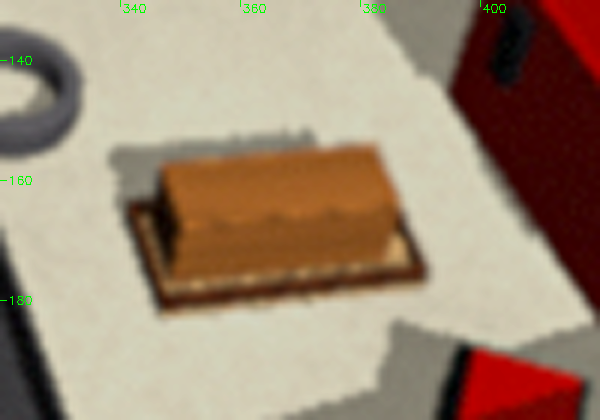

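```bash
python3 -c "
from p import *
# scene clicks of current block & rest (crop/6 + offset)
c=lambda x,y:(320+x/6,130+y/6)
B=[((-.065,-.025,.056),c(412,208)),((.065,-.025,.056),c(190,232)),((.065,.025,.056),c(175,170)),((-.065,.025,.056),c(388,148)),((.065,-.025,.006),c(190,284))]
r,e=fit2('scene',B,[.517,.404,-1.7]);print('now',r[:2],np.degrees(r[2]),e.tolist())
B0=[((-.065,-.025,.056),c(400,204)),((.065,-.025,.056),c(176,226)),((.065,.025,.056),c(160,166)),((-.065,.025,.056),c(376,145)),((.065,-.025,.006),c(174,278))]
r,e=fit2('scene',B0,[.517,.404,-1.7]);print('start',r[:2],np.degrees(r[2]),e.tolist())
Rr=[((.08,.04,.016),c(126,200)),((.08,-.04,.016),c(160,300)),((-.08,-.04,.016),c(427,272))]
r,e=fit2('scene',Rr,[.517,.404,-1.7]);print('rest',r[:2],np.degrees(r[2]),e.tolist())
"
```

```text
now [0.535689   0.40305398] -126.76535917079912 [[0.5, -0.2], [0.1, -14.2], [-0.7, 6.2], [2.0, 20.2], [-2.1, -12.9]]
start [0.5316247  0.39661468] -126.09726848531166 [[0.2, -0.2], [0.1, -13.5], [-0.4, 6.6], [1.9, 20.1], [-1.7, -12.2]]
rest [0.55012361 0.39371314] -130.27787937972127 [[-0.8, 13.5], [0.3, -18.9], [0.3, -0.1]]
```

```bash
python3 -c "
from p import *
c=lambda x,y:(320+x/6,130+y/6)
for n,B in dict(now=[((-.065,.025,.056),c(412,208)),((.065,.025,.056),c(190,232)),((.065,-.025,.056),c(175,170)),((-.065,-.025,.056),c(388,148)),((.065,.025,.006),c(190,284))],
 start=[((-.065,.025,.056),c(400,204)),((.065,.025,.056),c(176,226)),((.065,-.025,.056),c(160,166)),((-.065,-.025,.056),c(376,145)),((.065,.025,.006),c(174,278))],
 rest=[((.08,-.04,.016),c(126,200)),((.08,.04,.016),c(160,300)),((-.08,.04,.016),c(427,272))]).items():
    r,e=fit2('scene',B,[.517,.404,-1.7]);print(n,r[:2].round(4),np.degrees(r[2]).round(1),e.tolist())
"
```

```text
now [0.5222 0.4096] -98.6 [[0.8, 0.2], [0.8, -0.1], [-0.6, -0.6], [0.1, -0.4], [-1.5, 1.1]]
start [0.5169 0.4036] -99.3 [[0.5, 0.3], [0.7, -0.1], [-0.3, -0.9], [0.0, -0.5], [-1.2, 1.2]]
rest [0.5209 0.4069] -98.3 [[-0.4, -0.4], [0.0, 0.2], [0.3, 0.1]]
```

```bash
python3 -c "
from workcell import robot
print(robot.close_job())"
```

```text
the job is handed in; nothing more can be done
None
```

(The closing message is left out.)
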